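# Hold the spring clip open over the brew card

## Task

Swing the clear flap of the acrylic cover up and back until it rests on its stop, then take the wooden spring clip off the rim of the steel tray inside by squeezing its two tails together. Bring it to the brew card standing in the oak block and finish still holding it there: squeezed wide open, the jaws about a centimetre or more down over the middle of the card's top edge, one jaw on each side and neither touching the card, so that a slip can be tucked in. Leave the flap open and all the other things standing where they are.

Things in the scene. Friction and masses are not known exactly. Their poses are not given: they have to be found in the camera images.
- flap_hinge (a point): Middle of the hinge line of the clear acrylic flap, on the top of the cover's back wall; does not move with the flap. x axis level from the front of the cover to its back, y along the hinge line, z up. The flap is 163 mm deep, 270 mm wide, 4 mm thick, 0.25 kg, and lies flat on the cover when shut.
- flap_bar (a point): Middle of the straight round bar of the flap's steel bail handle (bar 10 mm thick, 110 mm long, parallel to the hinge, 203 mm from it and 4 mm above it when shut). It stands out 40 mm in front of the flap's front edge, so a finger fits between. The bar can turn between gripping fingers as the flap swings. x axis from bar to hinge, z square to the flap (up when shut).
- flap (a joint): Angle of the flap in rad: 0 lying shut, 1.78 leaning back on its stop a little past upright, where its weight keeps it. It falls shut if let go before upright.
- cover: Open-topped acrylic cover, 163 mm deep (x), 270 mm wide (y), walls 4 mm thick and 103 mm high, fixed on the oak board (220 by 440 mm, its top 30 mm above the table). Origin at the centre of its underside, axes as for the hinge. The flap closes its top.
- clip_mid (a point): Centre of the wooden spring clip (70 mm long, 26 mm wide, 40 g), parked upright, jaws down, on the tray's right-hand rim (seen from the robot), the last 12 mm of its jaws pinching the rim. z axis from jaws to tails, y across the jaws (the direction to squeeze), x along its width and pivot. The pivot is 5 mm below this point, jaw tips 35 mm below, tail ends 34 mm above.
- clip_spring (a joint): Angle between the clip's halves in rad: 0 parked on the 3 mm rim, -0.08 shut, 0.5 squeezed fully open, the jaw tips then gaping 18 mm. Parked, the tails' outside width grows from 18 mm at the pivot to 38 mm at the ends; fully squeezed the outsides are parallel, 17 to 18 mm apart. It takes about 4 N at the tail ends to start, 9 N for full opening.
- jaw_a (a point): Inner edge of the tip of one jaw of the clip, middle of its width. Jaws are 30 mm long below the pivot and 7 mm thick. This half carries the frame of point clip_mid, which leans with it by up to 0.25 rad as the clip opens.
- jaw_b (a point): Inner edge of the tip of the other jaw, middle of its width.
- tray: Rectangular stainless tray under the flap, 120 mm (x) by 170 mm (y), walls 3 mm thick and 27 mm high; origin at the centre of its underside, which stands on the oak board. Fixed.
- card_top (a point): Middle of the top edge of the brew card, an upright stiff white card 2.5 mm thick and 125 mm wide, 112 mm above the table. x axis square to the card's face, y along its top edge, z up.
- card_stand: Slotted oak block, 60 mm by 130 mm and 24 mm high, with the brew card in it (0.35 kg together, standing loose on the table); origin at the centre of its underside, axes as for the card.
- cone: Stainless drip cone, 101 mm across the top, 82 mm high, standing in the left part of the tray beside the clip (its rim stays about 60 mm from the clip); origin at the centre of its underside.
- jug: Yellow ceramic creamer jug, 74 mm across, 85 mm high, on the oak board to the right of the cover; origin at the centre of its underside.
- canister: Closed tin canister, 79 mm across, 112 mm high, on the oak board to the right of the cover; origin at the centre of its underside.
- coaster: Round wooden coaster, 94 mm across, 8 mm thick, on the table behind the brew card; origin at the centre of its underside.
- tumbler_a: Clear glass tumbler, 72 mm across, 90 mm high, standing on the coaster; origin at the centre of its underside.
- tumbler_b: A second tumbler like it, standing on the table to the left of the oak board; origin at the centre of its underside.
- scoop: Steel coffee scoop, cup 44 mm across and 30 mm high with a flat 100 mm handle, on the table left of and in front of the oak board; origin at the centre of the cup's underside.
Things that resemble listed ones, but are neither listed nor needed, are in the scene too. What is shaped like the card_stand but blue or turquoise is not meant.

How it is judged:
By the outcome, as a careful person would: the job done as asked, in the order asked, and still so for the second after the job is handed in, while the arm keeps its last pose, push and grip.
It also fails if it takes over 53 s, if anything falls off the work surface, if the arm or the gripper's body presses on something with over 40 N, if the wrist force passes 120 N, or if a joint passes its speed limit or range.

## Robot

A 6-joint arm with a two-finger parallel gripper is mounted at the origin on the work surface. World frame = base frame: x ahead of the robot, y to its left, z up, the work surface at z = 0. Lengths are in m, angles in degrees, forces in N, time in s.
With the tool pointing down it reaches from about 0.35 to 0.775 m from the base axis. Payload 7.3 kg.
Tool frame: the origin (TCP) lies on the centre line of the jaws, within the pads' length; the fingertips stand 22 mm ahead of it and the grasp point (between the pads) lies 3 mm ahead of it; z points along the fingers, y is the direction in which the jaws open and shut (so a half turn about z gives the same grasp; the last joint's range is limited). The gripper opens to 92 mm and grips with 3 to 60 N. Pads are 19 mm wide; open, the fingers measure 130 mm over their backs; the gripper's body (75 mm by 190 mm) begins 47 mm behind the grasp point.
Start: joints at [-72.365, 19.595, 87.324, -0, 73.075, -8.365], TCP at [0.23, -0.472, 0.249] pointing down, gripper open.
Joint ranges: [-145.02, 145.02], [-44.19, 115.74], [2.07, 154.8], [-57.11, 237.11], [16.16, 152.29], [-177.93, 177.93]. Speed limits (degrees/s): [147.25, 147.25, 180, 180, 180, 180].

## Interface

Orientations are given as [roll, pitch, yaw] about the fixed x, y, z axes, in that order (R = Rz(yaw) Ry(pitch) Rx(roll)).
In Python, from cell import ctrl gives the robot as it stands. The module is installed in compiled form; this text tells all that it offers.
- The arm moves only by the tool apply_moves, never from a script. Its argument "moves" is a list of rows, each an object of numbers: "dx", "dy", "dz": the shift along the tool's x, y, z in mm; "roll": the turn about the tool's z in degrees. A call has 1 to 12 rows; each row shifts and turns the pose as measured when the row begins, along the tool's axes as they then stand; what a row does not reach is not made up. A row lasts 1/8 s, in which the tool goes at most 62.5 mm and 10.7 degrees, less where a joint would pass 70% of its speed; a pose out of reach is approached as far as the arm can. A call is refused whole if a number of a shift passes 62.5 or a number of a turn 10.7, either way. A call with a gripper value outside its range is refused whole. "hand" is the gripper's target within -1 to 1 (shut at 1, half-way at 0, fully open at -1), set as the call begins (left out, the last holds). The fingers move at their own pace and stop on an object; the grip force is fixed at half the most. Time passes only in rows, so rows that do not move let the fingers close. It gives the time, the measured TCP pose, the force and the opening at its end, in the units of the state.
- ctrl.read_state(): the state, without advancing time (a new reading comes with each control period).
- ctrl.snapshot(name): name is "scene" or "side" or "wrist"; returns a dict with "image" (480x640x3 uint8, blue, green, red), "fx", "fy", "cx", "cy" (pixels), "dist_coeffs" ([k1, k2, p1, p2, k3] as OpenCV has them; the pictures are not rectified), "R" (3x3) and "t" (3): a world point X has camera coordinates R X + t; the wrist camera has in their place "hand_eye" (4x4, takes a point from camera to tool coordinates, whose origin is the TCP and whose axes are the flange's). Camera axes: x right, y down, z forward; pixel columns grow to the right and rows downward; lengths in m; the calibration is good to about 2 mm. A picture is of the moment at which its call begins: read the wrist's pose just before it. There is no depth.
- ctrl.sign_off(): hands the job in, once; it reports no verdict.
The state is a dict: "time_s": time; "joint_positions": joint angles; "joint_vel": joint speeds; "tau": joint torques, N m; "tcp_pos": TCP position; "orientation": TCP orientation; "force": force on the tool from outside, world axes, zero at the start; "moment": the same for the moment, N m; "width": finger opening in m.
Only numpy, scipy, OpenCV 4.12 (cv2) and the standard library are available. Lean on these libraries where they do the work, as an engineer would, in place of code of your own. Each camera call takes 0.05 s, during which the arm holds its last target.

## Working session

There is one attempt and no reset: what is moved stays moved. The work goes in short steps, Python scripts to look and compute and a tool call to move; the robot and the scene stay as the last step left them, time stands still between calls to the robot, and variables do not carry over. Pictures are saved under pics/ and viewed, and the job is handed in when it is done.

Besides the shell and the picture viewer there is one more tool, called after "Emit:" by a JSON object that holds its "method" and its "body". apply_moves: Moves the arm, as the interface text tells. Its arguments: {"type":"object","properties":{"moves":{"type":"array","items":{"type":"object","properties":{"dx":{"type":"number"},"dy":{"type":"number"},"dz":{"type":"number"},"roll":{"type":"number"}}}},"hand":{"type":"number"}},"required":["moves"]}

```bash
mkdir -p pics; cat > h.py <<'E'
from cell import ctrl
import numpy as np, cv2, json
def snap(name,fn):
    st=ctrl.read_state(); s=ctrl.snapshot(name); cv2.imwrite('pics/%s.png'%fn,s['image'])
    np.save('pics/%s.npy'%fn,dict(s=s,st=st),allow_pickle=True); return s,st
E
python3 - <<'E'
from h import *
for n in("scene","side","wrist"):
    s,st=snap(n,n+'0'); print(n,{k:np.round(v,4).tolist() for k,v in s.items() if k!='image'})
print(st)
E
```

```text
scene {'fx': 433.695, 'fy': 433.695, 'cx': 324.6169, 'cy': 241.8749, 'dist_coeffs': [-0.1092, 0.0, 0.0, 0.0, 0.0], 'R': [[-0.6308, 0.7759, -0.0119], [0.6026, 0.4801, -0.6374], [-0.4888, -0.4092, -0.7704]], 't': [0.3471, -0.2273, 1.4523]}
side {'fx': 565.0592, 'fy': 565.0592, 'cx': 304.3613, 'cy': 233.1075, 'dist_coeffs': [-0.064, 0.0, 0.0, 0.0, 0.0], 'R': [[0.9979, -0.0602, 0.0218], [-0.0171, -0.5784, -0.8155], [0.0617, 0.8135, -0.5783]], 't': [-0.4969, 0.0872, 1.7053]}
wrist {'fx': 359.342, 'fy': 359.342, 'cx': 319.6211, 'cy': 233.904, 'dist_coeffs': [-0.0358, 0.0, 0.0, 0.0, 0.0], 'hand_eye': [[0.0, -0.9606, -0.278, 0.0757], [1.0, -0.0, 0.0002, -0.0001], [-0.0002, -0.278, 0.9606, -0.1362], [0.0, 0.0, 0.0, 1.0]]}
{'time_s': 0.1, 'joint_positions': array([-7.23652301e+01,  1.96337428e+01,  8.73709487e+01, -1.67631087e-03,
        7.30748097e+01, -8.36491417e+00]), 'joint_vel': array([-0.08980179, -0.02735931, -0.08294381,  0.03263276,  0.01051644,
       -0.11113228]), 'tau': array([ 1.89592778e-03, -4.32002127e+01, -2.44694889e+01,  7.19281775e-02,
        5.26705314e-02, -5.71122609e-05]), 'tcp_pos': array([ 0.23005648, -0.47154493,  0.2481076 ]), 'orientation': array([-1.79921111e+02, -9.97964201e-03,  2.60001663e+01]), 'force': array([0.67625599, 1.02709804, 0.89986893]), 'moment': array([ 0.03448777, -0.04484224,  0.01208344]), 'width': 0.0913687551182349}
```

View pics/scene0.png

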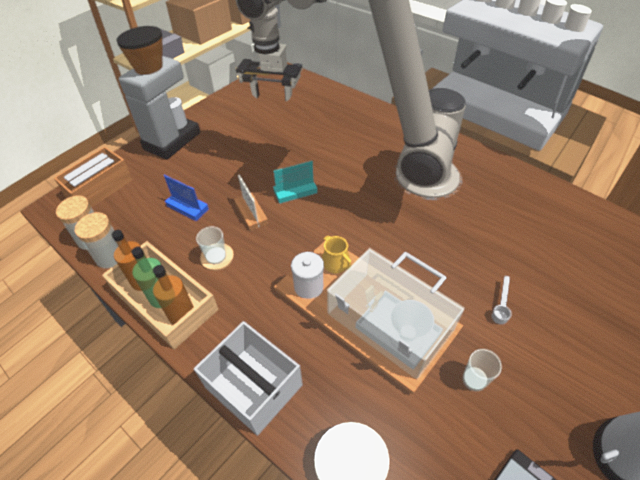

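View pics/side0.png

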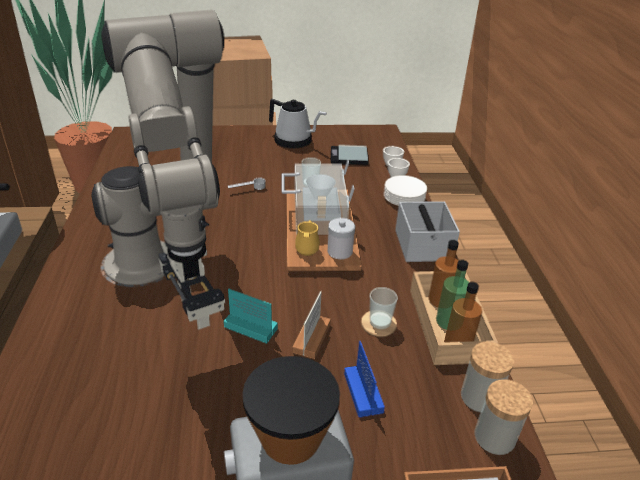

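View pics/wrist0.png

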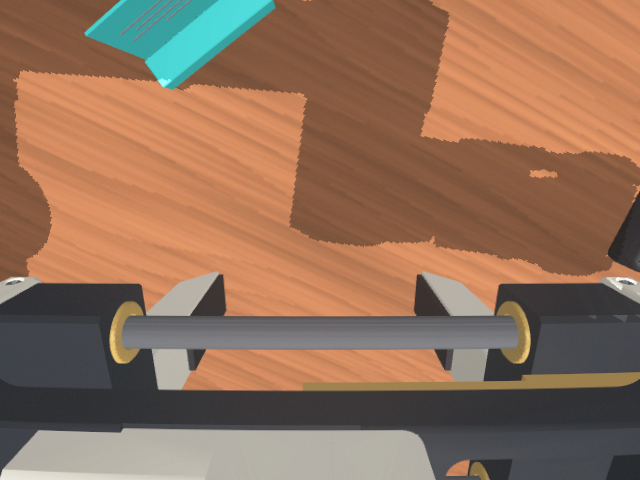

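```bash
python3 - <<'E'
import cv2
a=cv2.imread('pics/scene0.png');b=cv2.imread('pics/side0.png')
cv2.imwrite('pics/c1.png',cv2.resize(a[230:390,270:480],None,fx=3.8,fy=3.75,interpolation=2))
cv2.imwrite('pics/c2.png',cv2.resize(b[140:280,270:370],None,fx=6,fy=4.2,interpolation=2))
cv2.imwrite('pics/c3.png',cv2.resize(b[270:370,220:400],None,fx=4.4,fy=4.4,interpolation=2))
cv2.imwrite('pics/c4.png',cv2.resize(a[155:275,150:330],None,fx=4.4,fy=4.4,interpolation=2))
E
```

```text
(no output)
```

View pics/c1.png

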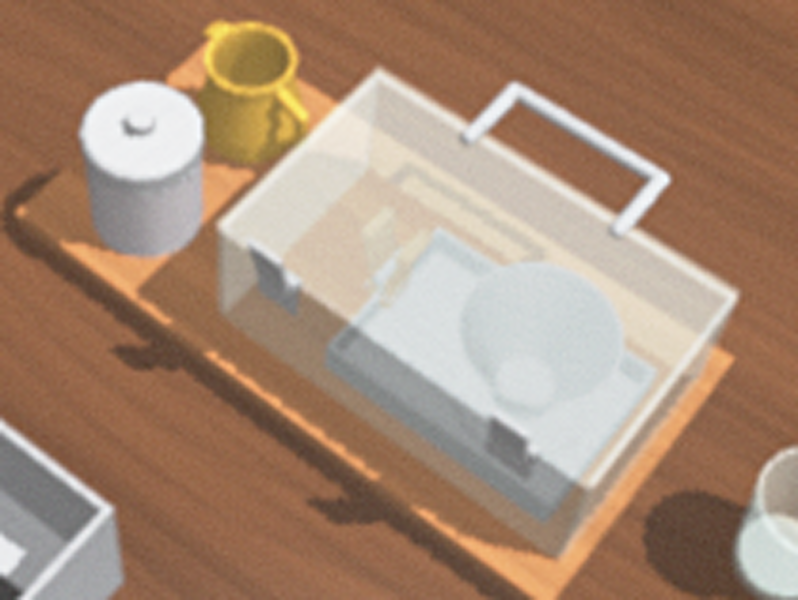

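View pics/c2.png

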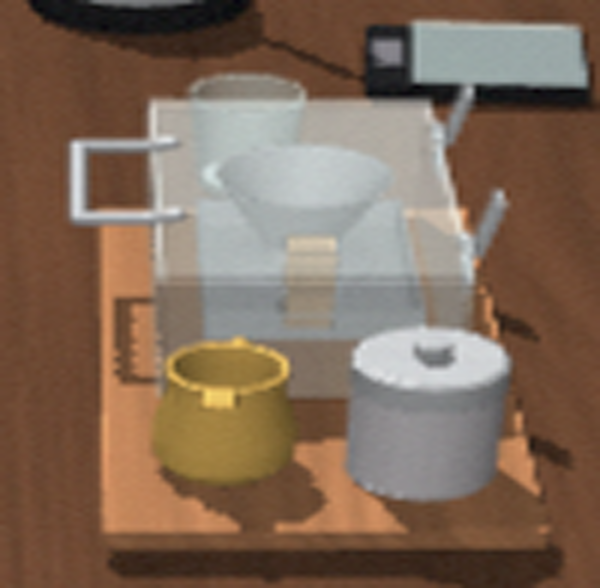

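View pics/c3.png

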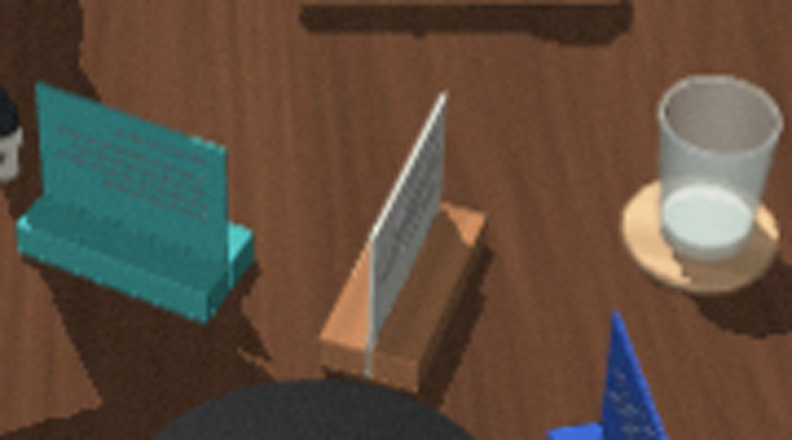

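View pics/c4.png

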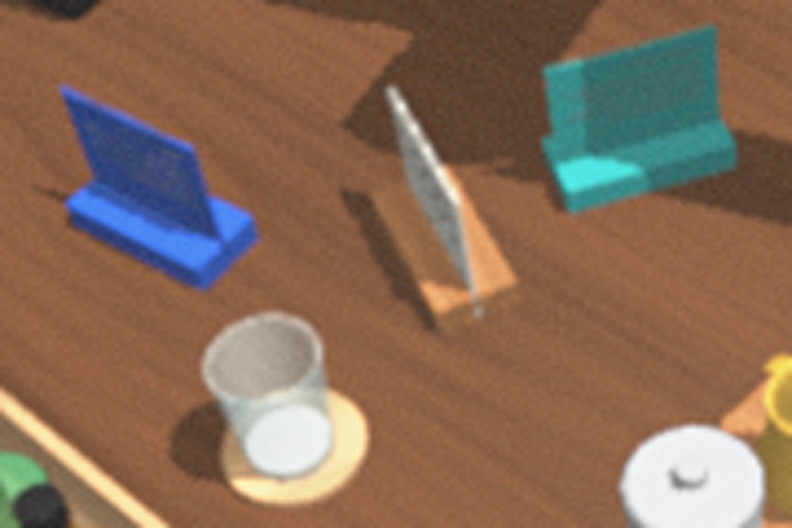

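```bash
cat >> h.py <<'E'
def cam(fn):
    d=np.load('pics/%s.npy'%fn,allow_pickle=True).item(); s=d['s'];st=d['st']
    K=np.array([[s['fx'],0,s['cx']],[0,s['fy'],s['cy']],[0,0,1]]);D=np.array(s['dist_coeffs'])
    if 'R' in s: Rc=np.array(s['R']).T; c=-Rc@np.array(s['t'])
    else:
        from scipy.spatial.transform import Rotation as Ro
        T=np.eye(4);T[:3,:3]=Ro.from_euler('xyz',st['orientation'],degrees=True).as_matrix();T[:3,3]=st['tcp_pos']
        T=T@np.array(s['hand_eye']);Rc=T[:3,:3];c=T[:3,3]
    return K,D,Rc,c
def ray(fn,p):
    K,D,R,c=cam(fn);u=cv2.undistortPoints(np.array([[p]],float),K,D)[0,0];d=R@np.array([u[0],u[1],1]);return c,d/np.linalg.norm(d)
def pl(fn,p,z):
    c,d=ray(fn,p);return c+d*(z-c[2])/d[2]
def tri(*fp):
    A=np.zeros((3,3));b=np.zeros(3)
    for f,p in fp:
        c,d=ray(f,p);M=np.eye(3)-np.outer(d,d);A+=M;b+=M@c
    x=np.linalg.solve(A,b);res=[np.linalg.norm(np.cross(ray(f,p)[1],x-ray(f,p)[0])) for f,p in fp];return x,res
def proj(fn,X):
    K,D,R,c=cam(fn);return cv2.projectPoints(np.array([X],float),cv2.Rodrigues(R.T)[0],-R.T@c,K,D)[0][0,0]
E
python3 - <<'E'
from h import *
np.set_printoptions(precision=4,suppress=True)
a,b='scene0','side0'
for n,p in dict(FR=(370,248.7),FL=(463.9,308.7),BR=(327.9,290.8),BL=(423.9,359.9),).items(): print(n,pl(a,p,.137))
for n,p in dict(FR=(295,206.8),FL=(295,164),BL=(341.7,164),BR=(348.8,206.4)).items(): print('side',n,pl(b,p,.137))
for n,p in dict(barR=(406,253.5),barL=(444.7,278)).items(): print(n,pl(a,p,.139))
for n,p in dict(barL=(282.8,174.5),barR=(282.8,191.4)).items(): print('side',n,pl(b,p,.139))
print('bar tri',tri((a,(406,253.5)),(b,(282.8,191.4))),tri((a,(444.7,278)),(b,(282.8,174.5))))
print('card far',tri((a,(239.1,175.5)),(b,(304.8,324.1))), 'near',tri((a,(254.5,200.5)),(b,(320.9,291.6))))
for p in((239.1,175.5),(254.5,200.5)):print(pl(a,p,.112))
for p in((304.8,324.1),(320.9,291.6)):print(pl(b,p,.112))
print('clip',pl(b,(322,197),.114),pl(a,(369.5,287.3),.114))
E
```

```text
FR [0.479  0.0895 0.137 ]
FL [0.4883 0.3559 0.137 ]
BR [0.6411 0.0857 0.137 ]
BL [0.6503 0.3487 0.137 ]
side FR [0.4713 0.0824 0.137 ]
side FL [0.484 0.355 0.137]
side BL [0.6456 0.3519 0.137 ]
side BR [0.6362 0.0804 0.137 ]
barR [0.4375 0.1684 0.139 ]
barL [0.4427 0.28   0.139 ]
side barL [0.4398 0.2791 0.139 ]
side barR [0.4367 0.1705 0.139 ]
bar tri (array([0.4372, 0.1687, 0.1396]), [np.float64(0.0006796458103221485), np.float64(0.0006796458103220199)]) (array([0.4406, 0.28  , 0.1378]), [np.float64(0.0009776358737160684), np.float64(0.0009776358737161705)])
card far (array([ 0.473 , -0.3932,  0.1085]), [np.float64(0.00019003940900635415), np.float64(0.00019003940900625993)]) near (array([ 0.521 , -0.2789,  0.1101]), [np.float64(0.00012024313985575874), np.float64(0.00012024313985584112)])
[ 0.4757 -0.3899  0.112 ]
[ 0.5221 -0.2773  0.112 ]
[ 0.4726 -0.3966  0.112 ]
[ 0.5209 -0.2811  0.112 ]
clip [0.5627 0.1741 0.114 ] [0.5599 0.1474 0.114 ]
```

```bash
cat >> h.py <<'E'
def plan(wps,yaw=None,pos=None,turn=9,step=50):
    """wps list of (x,y,z,yaw) targets; prints tool-frame rows"""
    st=ctrl.read_state()
    if pos is None: pos=st['tcp_pos']*1000; yaw=st['orientation'][2]
    pos=np.array(pos,float)
    for w in wps:
        t=np.array(w[:3],float); dy=(w[3]-yaw+180)%360-180
        n=max(1,int(np.ceil(max(np.linalg.norm(t-pos)/step,abs(dy)/turn))))
        for i in range(n):
            d=(t-pos)/(n-i); a=np.radians(yaw); X=np.array([np.cos(a),np.sin(a),0]);Y=np.array([np.sin(a),-np.cos(a),0])
            r=dict(dx=round(float(d@X),1),dy=round(float(d@Y),1),dz=round(float(-d[2]),1),roll=round(-dy/(n),1))
            print(json.dumps(r)); pos=pos+d; yaw+=dy/n
        print('--')
E
python3 -c "
from h import *
plan([(480,-320,250,26)],step=55)"
```

```text
{"dx": 48.5, "dy": -4.4, "dz": -0.3, "roll": 0.0}
{"dx": 48.5, "dy": -4.4, "dz": -0.3, "roll": 0.0}
{"dx": 48.5, "dy": -4.4, "dz": -0.3, "roll": 0.0}
{"dx": 48.5, "dy": -4.4, "dz": -0.3, "roll": 0.0}
{"dx": 48.5, "dy": -4.5, "dz": -0.3, "roll": 0.0}
{"dx": 48.5, "dy": -4.5, "dz": -0.3, "roll": 0.0}
--
```

Emit:
{"method": "apply_moves", "body": {"moves": [{"dx": 48,"dy": -4},{"dx": 48,"dy": -4},{"dx": 48,"dy": -4},{"dx": 48,"dy": -4},{"dx": 48,"dy": -4},{"dx": 48,"dy": -4},{"dx": 0}], "hand": 0.35}}

```text
invalid input
```

```bash
python3 -c "
from h import *
s,st=snap('wrist','w1');print(st['tcp_pos'],st['orientation'],st['time_s'],st['width'],st['force'])"
```

```text
[ 0.23009443 -0.47159733  0.24821241] [-1.79935831e+02 -8.85500331e-03  2.60013808e+01] 0.15 0.09132506863389603 [-0.27028513  0.15900714  0.31257988]
```

View pics/w1.png

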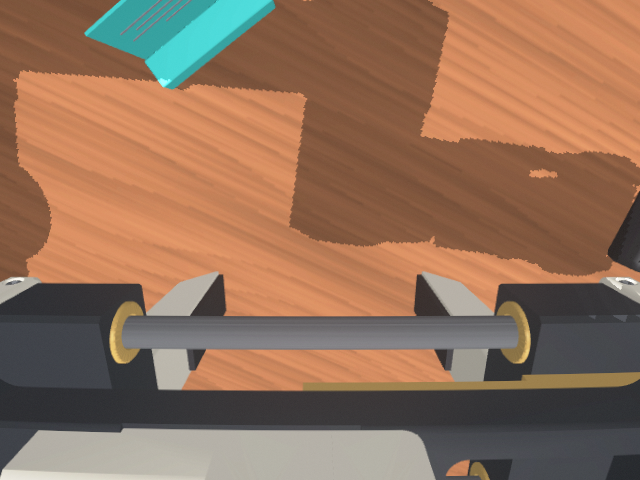

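Emit:
{"method": "apply_moves", "body": {"moves": [{"dx": 48,"dy": -4,"dz": 0,"roll": 0},{"dx": 48,"dy": -4,"dz": 0,"roll": 0},{"dx": 48,"dy": -4,"dz": 0,"roll": 0},{"dx": 48,"dy": -4,"dz": 0,"roll": 0},{"dx": 48,"dy": -4,"dz": 0,"roll": 0},{"dx": 48,"dy": -4,"dz": 0,"roll": 0},{"dx": 0,"dy": 0,"dz": 0,"roll": 0}], "hand": 0.35}}

```text
time_s: 1.08
tcp_pos: [0.4853, -0.3201, 0.2465]
orientation: [-179.8, 0.0, 25.8]
force: [-0.5, -0.0, -0.2]
width: 0.0307
```

```bash
python3 -c "
from h import *
s,st=snap('wrist','w2');print(st['tcp_pos'],st['orientation'],st['time_s'],st['width'],st['force'])"
```

```text
[ 0.48526411 -0.32005456  0.24648122] [-1.79837959e+02  3.76105476e-02  2.58143405e+01] 1.075 0.030664163839182298 [-0.48045756 -0.00588141 -0.22476688]
```

View pics/w2.png

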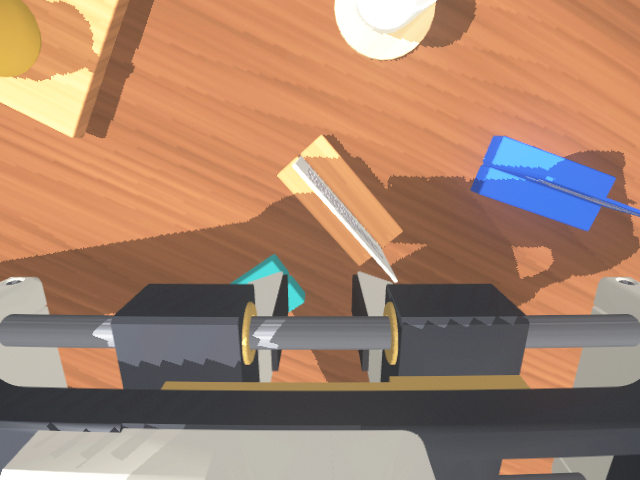

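```bash
python3 -c "
import cv2
a=cv2.imread('pics/w2.png');cv2.imwrite('pics/c5.png',cv2.resize(a[125:295,260:420],None,fx=3.5,fy=3.5,interpolation=2))"
```

```text
(no output)
```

View pics/c5.png

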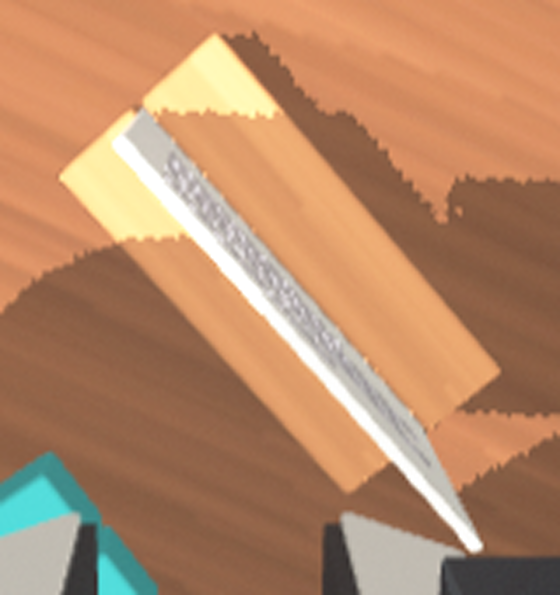

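```bash
python3 - <<'E'
from h import *
np.set_printoptions(precision=4,suppress=True)
e1=pl('w2',(294.6,165.2),.112);e2=pl('w2',(395.3,281),.112);print(e1,e2,(e1+e2)/2,np.linalg.norm(e1-e2),np.degrees(np.arctan2(*(e1-e2)[1::-1])))
A=tri(('scene0',(254.5,200.5)),('side0',(320.9,291.6)),('w2',(294.6,165.2)));B=tri(('scene0',(239.1,175.5)),('side0',(304.8,324.1)),('w2',(395.3,281)))
print(A,B,(A[0]+B[0])/2)
plan([(470,-60,260,57),(439,224,230,88)],step=45)
E
```

```text
[ 0.5224 -0.2809  0.112 ] [ 0.4735 -0.3939  0.112 ] [ 0.498  -0.3374  0.112 ] 0.1231218058029158 66.59979293736116
(array([ 0.5213, -0.2798,  0.1102]), [np.float64(0.0009788086458510734), np.float64(0.0005864419574103576), np.float64(0.0013973465218746382)]) (array([ 0.4729, -0.3941,  0.1089]), [np.float64(0.0009488296705229952), np.float64(0.0004294128154617307), np.float64(0.001003781443757414)]) [ 0.4971 -0.3369  0.1095]
{"dx": 16.8, "dy": -40.2, "dz": -2.3, "roll": -5.2}
{"dx": 20.4, "dy": -38.5, "dz": -2.3, "roll": -5.2}
{"dx": 23.8, "dy": -36.5, "dz": -2.3, "roll": -5.2}
{"dx": 27.0, "dy": -34.2, "dz": -2.3, "roll": -5.2}
{"dx": 30.0, "dy": -31.6, "dz": -2.3, "roll": -5.2}
{"dx": 32.8, "dy": -28.7, "dz": -2.3, "roll": -5.2}
--
{"dx": 31.6, "dy": -25.8, "dz": 4.3, "roll": -4.4}
{"dx": 33.5, "dy": -23.3, "dz": 4.3, "roll": -4.4}
{"dx": 35.2, "dy": -20.6, "dz": 4.3, "roll": -4.4}
{"dx": 36.7, "dy": -17.9, "dz": 4.3, "roll": -4.4}
{"dx": 38.0, "dy": -15.0, "dz": 4.3, "roll": -4.4}
{"dx": 39.0, "dy": -12.0, "dz": 4.3, "roll": -4.4}
{"dx": 39.8, "dy": -8.9, "dz": 4.3, "roll": -4.4}
--
```

Emit:
{"method": "apply_moves", "body": {"moves": [{"dx": 17,"dy": -40,"dz": -2,"roll": -5.2},{"dx": 20.5,"dy": -38.5,"dz": -2,"roll": -5.2},{"dx": 24,"dy": -36.5,"dz": -2,"roll": -5.2},{"dx": 27,"dy": -34,"dz": -2,"roll": -5.2},{"dx": 30,"dy": -31.5,"dz": -2,"roll": -5.2},{"dx": 33,"dy": -28.5,"dz": -2,"roll": -5.2},{"dx": 31.5,"dy": -26,"dz": 4,"roll": -4.4},{"dx": 33.5,"dy": -23,"dz": 4,"roll": -4.4},{"dx": 35,"dy": -20.5,"dz": 4,"roll": -4.4},{"dx": 36.5,"dy": -18,"dz": 4,"roll": -4.4},{"dx": 38,"dy": -15,"dz": 4,"roll": -4.4},{"dx": 39,"dy": -12,"dz": 4,"roll": -4.4}]}}

```text
time_s: 2.62
tcp_pos: [0.4335, 0.1809, 0.2343]
orientation: [-179.8, 0.2, 83.8]
force: [0.8, -0.4, 0.7]
width: 0.0296
```

```bash
python3 -c "
from h import *
s,st=snap('wrist','w3');print(st['tcp_pos'],st['orientation'],st['time_s'],st['width'],st['force'])"
```

```text
[0.43349281 0.18087343 0.23431262] [-1.79789820e+02  1.54366767e-01  8.38174032e+01] 2.625 0.029573533768162574 [ 0.77013334 -0.35666391  0.70200524]
```

View pics/w3.png

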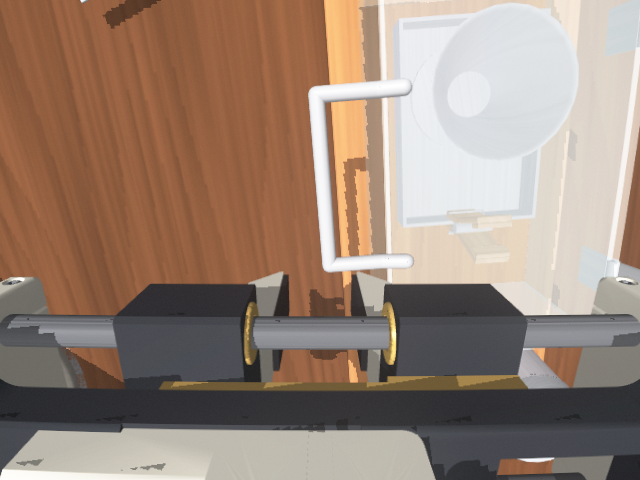

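```bash
python3 - <<'E'
from h import *
np.set_printoptions(precision=4,suppress=True)
a=pl('w3',(317.5,94),.139);b=pl('w3',(329,264),.139);print(a,b,(a+b)/2,np.degrees(np.arctan2(*(a-b)[1::-1])))
c=(a+b)/2*1000
for p in [(383,0),(386,262)]: print(pl('w3',p,.137))
plan([(c[0],c[1],230,88),(c[0],c[1],142,88)],step=45)
E
```

```text
[0.4428 0.2768 0.139 ] [0.4386 0.1668 0.139 ] [0.4407 0.2218 0.139 ] 87.84868288227344
[0.4859 0.3241 0.137 ]
[0.478  0.1633 0.137 ]
{"dx": 37.9, "dy": 4.4, "dz": 3.8, "roll": -3.9}
--
{"dx": 0.0, "dy": 0.0, "dz": 44.0, "roll": -0.0}
{"dx": 0.0, "dy": 0.0, "dz": 44.0, "roll": -0.0}
--
```

Emit:
{"method": "apply_moves", "body": {"moves": [{"dx": 39,"dy": 4.5,"dz": 4,"roll": -4},{"dx": 0,"dy": 0,"dz": 15,"roll": 0},{"dx": 0,"dy": 0,"dz": 0,"roll": 0}]}}

```text
time_s: 3.05
tcp_pos: [0.441, 0.2213, 0.2145]
orientation: [-179.7, 0.1, 88.1]
force: [-0.2, -0.5, 0.3]
width: 0.0298
```

```bash
python3 -c "
from h import *
s,st=snap('wrist','w4');print(st['tcp_pos'],st['orientation'],st['time_s'],st['width'],st['force'])"
```

```text
[0.44096934 0.22128339 0.214494  ] [-1.79701821e+02  7.62888761e-02  8.81172523e+01] 3.05 0.02981645028294968 [-0.24380371 -0.53378174  0.2877678 ]
```

View pics/w4.png

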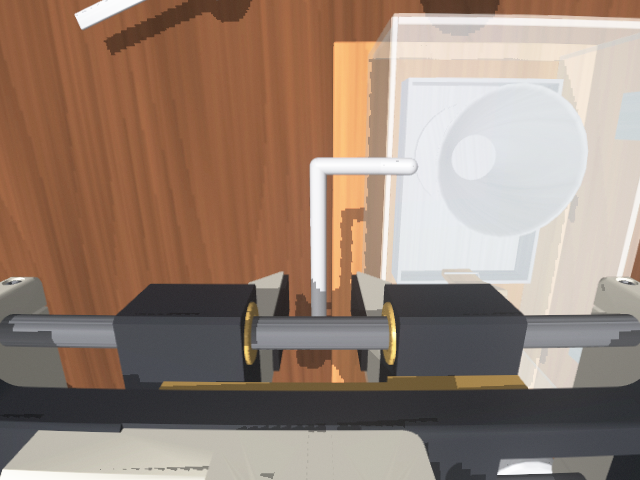

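Emit:
{"method": "apply_moves", "body": {"moves": [{"dx": 0,"dy": 0,"dz": 40,"roll": 0},{"dx": 0,"dy": 0,"dz": 32,"roll": 0},{"dx": 0,"dy": 0,"dz": 0,"roll": 0}]}}

```text
time_s: 3.48
tcp_pos: [0.4437, 0.2189, 0.1448]
orientation: [179.9, -0.0, 87.8]
force: [0.7, -0.1, 0.6]
width: 0.0297
```

Emit:
{"method": "apply_moves", "body": {"moves": [{"dx": 0,"dy": 0,"dz": 0,"roll": 0},{"dx": 0,"dy": 0,"dz": 0,"roll": 0}], "hand": 1}}

```text
time_s: 3.72
tcp_pos: [0.4423, 0.2184, 0.1468]
orientation: [-179.9, -0.1, 87.7]
force: [-16.6, 4.6, -0.7]
width: 0.0144
```

Emit:
{"method": "apply_moves", "body": {"moves": [{"dx": 0,"dy": 0,"dz": 0,"roll": 0}]}}

```text
time_s: 3.85
tcp_pos: [0.4397, 0.2185, 0.147]
orientation: [-179.6, -0.1, 87.7]
force: [-4.9, 2.3, -1.9]
width: 0.0089
```

```bash
python3 -c "
from h import *
s,st=snap('side','s4');s,st=snap('wrist','w5');print(st['tcp_pos'],st['orientation'],st['time_s'],st['width'],st['force'])
import cv2
cv2.imwrite('pics/c6.png',cv2.resize(cv2.imread('pics/s4.png')[120:280,230:390],None,fx=3.7,fy=3.7,interpolation=2))
"
```

```text
[0.43974538 0.21853581 0.14712942] [-1.79610551e+02 -6.99054534e-02  8.77059084e+01] 3.9 0.008738617524787504 [-7.23529561  2.51308368 -1.29716048]
```

View pics/w5.png

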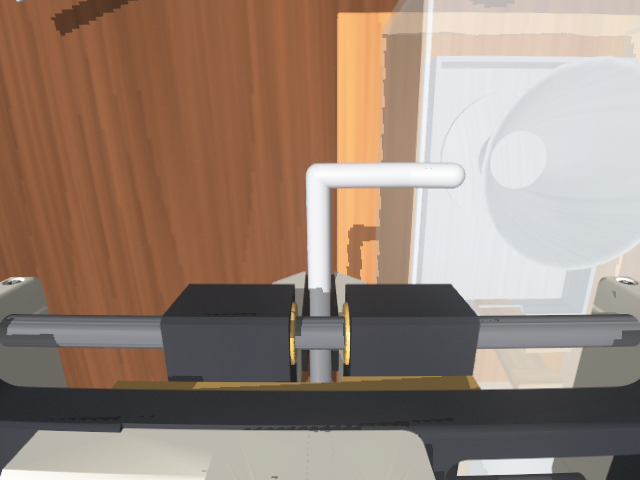

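View pics/c6.png

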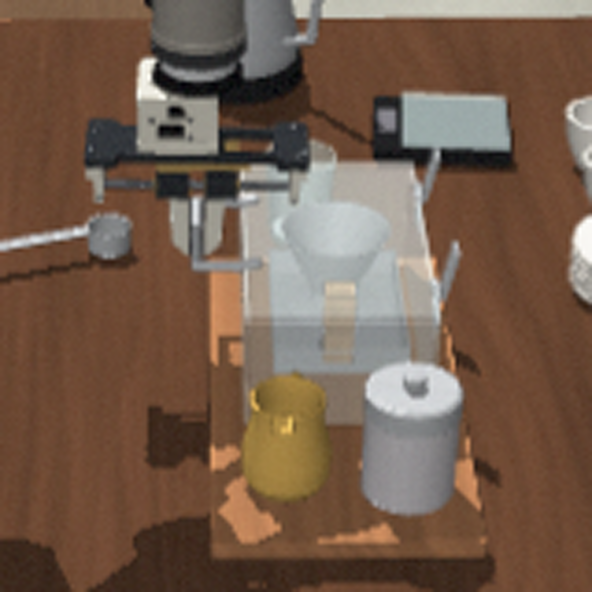

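```bash
python3 - <<'E'
import numpy as np
f=np.radians(np.arange(0,105,8.5));x=-203*np.cos(f)+4*np.sin(f);z=203*np.sin(f)+4*np.cos(f)
for i in range(len(f)-1):print(round(np.degrees(f[i+1]),1),'dy',round(x[i+1]-x[i],1),'dz',round(z[i]-z[i+1],1),x[i+1]+203,z[i+1]-4)
E
```

```text
8.5 dy 2.8 dz -30.0 2.8210173820493196 29.961373912758624
17.0 dy 7.2 dz -29.2 10.039621358394754 59.176675082567705
25.5 dy 11.5 dz -27.8 21.497231664211483 87.00409378948336
34.0 dy 15.4 dz -25.8 36.94214438520953 112.83230969478178
42.5 dy 19.1 dz -23.3 56.035061458007476 136.0939214932195
51.0 dy 22.3 dz -20.2 78.35654446271087 156.27791173996445
59.5 dy 25.1 dz -16.7 103.41622896074315 172.94087302147253
68.0 dy 27.2 dz -12.8 130.66359695483703 185.7167488507215
76.5 dy 28.8 dz -8.6 159.5000708188419 194.32487529615196
85.0 dy 29.8 dz -4.3 189.29216301459238 198.57614668361498
93.5 dy 30.1 dz 0.2 219.3853927192634 198.37716992149956
102.0 dy 29.7 dz 4.6 249.11866363894038 193.73231618569153
```

Emit:
{"method": "apply_moves", "body": {"moves": [{"dx": 0,"dy": 2.8,"dz": -30,"roll": 0},{"dx": 0,"dy": 7.2,"dz": -29.2,"roll": 0},{"dx": 0,"dy": 11.5,"dz": -27.8,"roll": 0},{"dx": 0,"dy": 15.4,"dz": -25.8,"roll": 0}]}}

```text
time_s: 4.45
tcp_pos: [0.4801, 0.217, 0.2657]
orientation: [179.9, -0.2, 87.8]
force: [17.7, 2.5, -15.9]
width: 0.009
```

Emit:
{"method": "apply_moves", "body": {"moves": [{"dx": 0,"dy": 17,"dz": -16,"roll": 0},{"dx": 0,"dy": 22.5,"dz": -19,"roll": 0},{"dx": 0,"dy": 25,"dz": -16,"roll": 0}]}}

```text
time_s: 4.82
tcp_pos: [0.544, 0.2151, 0.3233]
orientation: [179.8, -0.4, 87.8]
force: [7.5, 3.8, -16.2]
width: 0.009
```

Emit:
{"method": "apply_moves", "body": {"moves": [{"dx": 0,"dy": 27,"dz": -10,"roll": 0},{"dx": 0,"dy": 29,"dz": -7,"roll": 0},{"dx": 0,"dy": 30,"dz": -3,"roll": 0}]}}

```text
time_s: 5.2
tcp_pos: [0.6305, 0.2123, 0.3498]
orientation: [179.6, -0.5, 87.9]
force: [-0.0, 3.0, -7.0]
width: 0.0091
```

Emit:
{"method": "apply_moves", "body": {"moves": [{"dx": 0,"dy": 29,"dz": 2,"roll": 0},{"dx": 0,"dy": 28,"dz": 5,"roll": 0},{"dx": 0,"dy": 0,"dz": 0,"roll": 0}]}}

```text
time_s: 5.58
tcp_pos: [0.6884, 0.2103, 0.3451]
orientation: [179.7, -0.6, 87.9]
force: [-0.6, -1.1, -8.9]
width: 0.0089
```

Emit:
{"method": "apply_moves", "body": {"moves": [{"dx": 0,"dy": 3,"dz": 0,"roll": 0},{"dx": 0,"dy": 0,"dz": 0,"roll": 0}]}}

```text
time_s: 5.82
tcp_pos: [0.6883, 0.2103, 0.3451]
orientation: [-179.8, -0.5, 88.0]
force: [0.6, -0.1, -3.4]
width: 0.0088
```

Emit:
{"method": "apply_moves", "body": {"moves": [{"dx": 0,"dy": 0,"dz": 0,"roll": 0},{"dx": 0,"dy": 0,"dz": 0,"roll": 0}], "hand": 0.35}}

```text
time_s: 6.08
tcp_pos: [0.6884, 0.2103, 0.3477]
orientation: [179.9, -0.6, 88.0]
force: [0.5, 0.7, 0.3]
width: 0.0248
```

Emit:
{"method": "apply_moves", "body": {"moves": [{"dx": 0,"dy": 0,"dz": -25,"roll": 0},{"dx": 0,"dy": 0,"dz": -25,"roll": 0}]}}

```text
time_s: 6.32
tcp_pos: [0.6878, 0.2095, 0.3988]
orientation: [180.0, -0.6, 88.0]
force: [1.2, 0.4, 0.6]
width: 0.0298
```

```bash
python3 -c "
from h import *
s,st=snap('side','s5');s,st=snap('wrist','w6');s,st=snap('scene','sc5');print(st['tcp_pos'],st['orientation'],st['time_s'],st['width'],st['force'],st['joint_positions'])
cv2.imwrite('pics/c7.png',cv2.resize(cv2.imread('pics/s5.png')[100:280,220:400],None,fx=3.3,fy=3.3,interpolation=2))
"
```

```text
[0.68839758 0.20961873 0.40099892] [179.63549932  -0.63807516  87.99036987] 6.425 0.029532527471318706 [-0.67626458 -0.00226001  0.78496781] [ 10.61636427  42.87550506  24.48624836   0.58618449 112.14201892
  12.85131203]
```

View pics/c7.png

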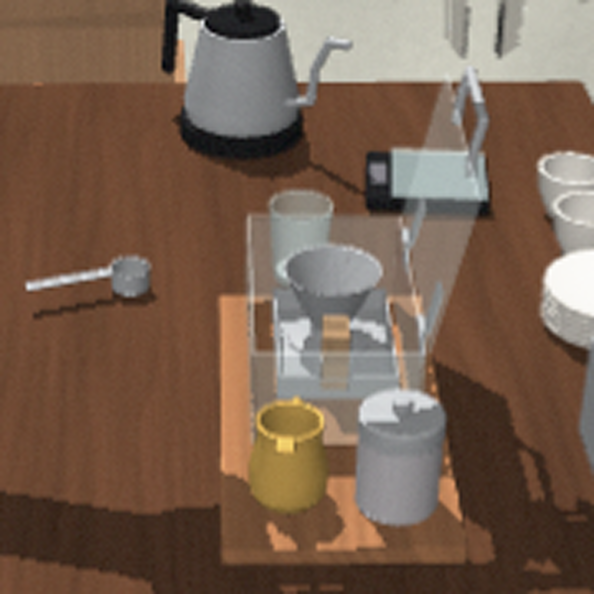

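View pics/w6.png

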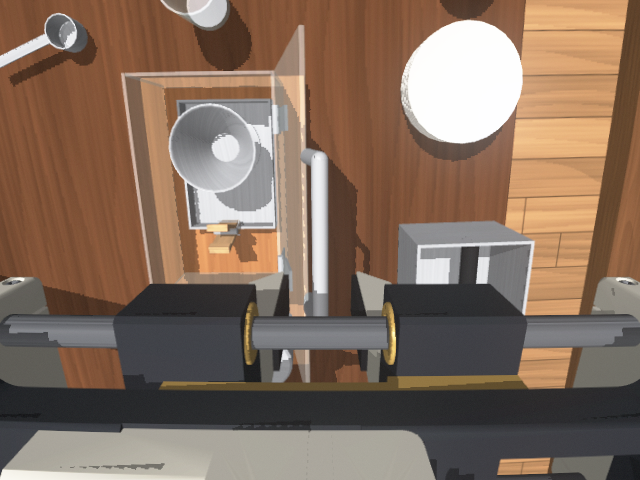

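View pics/sc5.png

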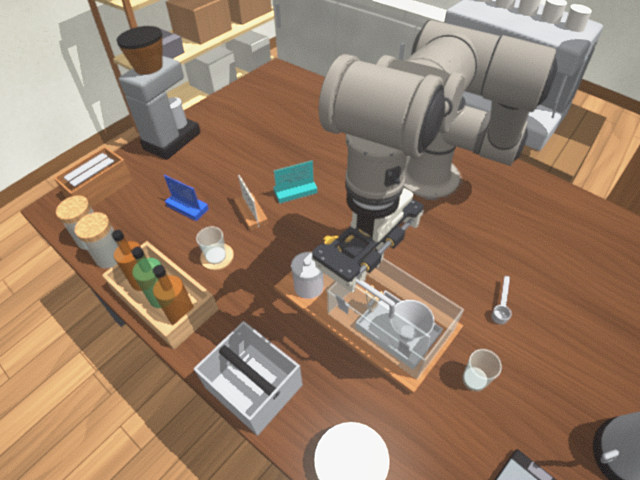

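```bash
python3 - <<'E'
from h import *
cv2.imwrite('pics/c8.png',cv2.resize(cv2.imread('pics/w6.png')[205:265,180:280],None,fx=7,fy=7,interpolation=2))
np.set_printoptions(precision=4,suppress=True)
for p in [(206,227),(221,245),(219,222)]:print(pl('w6',p,.114))
plan([(560,135,330,178)],turn=10)
E
```

```text
[0.5501 0.1789 0.114 ]
[0.566  0.1553 0.114 ]
[0.5668 0.1846 0.114 ]
{"dx": -7.9, "dy": -12.6, "dz": 6.9, "roll": -9.0}
{"dx": -5.8, "dy": -13.6, "dz": 6.9, "roll": -9.0}
{"dx": -3.6, "dy": -14.4, "dz": 6.9, "roll": -9.0}
{"dx": -1.3, "dy": -14.8, "dz": 6.9, "roll": -9.0}
{"dx": 1.0, "dy": -14.8, "dz": 6.9, "roll": -9.0}
{"dx": 3.3, "dy": -14.5, "dz": 6.9, "roll": -9.0}
{"dx": 5.5, "dy": -13.8, "dz": 6.9, "roll": -9.0}
{"dx": 7.6, "dy": -12.7, "dz": 6.9, "roll": -9.0}
{"dx": 9.5, "dy": -11.4, "dz": 6.9, "roll": -9.0}
{"dx": 11.2, "dy": -9.8, "dz": 6.9, "roll": -9.0}
--
```

View pics/c8.png

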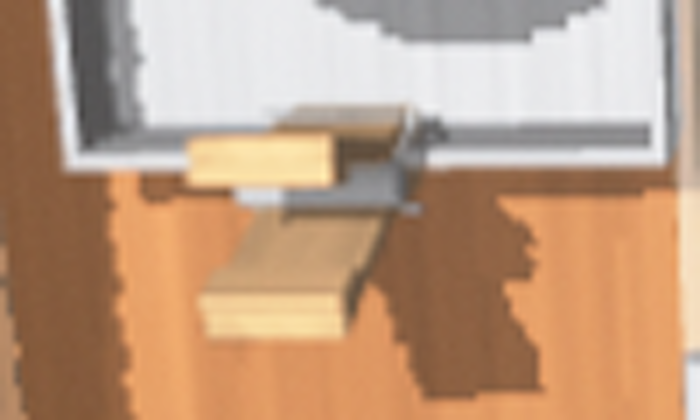

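```bash
python3 - <<'E'
from h import *
np.set_printoptions(precision=4,suppress=True)
a,b=[pl('w6',p,.114) for p in [(217.4,227.9),(218.9,250.3)]];print(a,b,(a+b)/2,a-b)
for z,ps in ((.057,[(190,228),(274,228)]),):
  for p in ps: print('rim',pl('w6',p,z))
plan([(560,162,310,178)],turn=10)
E
```

```text
[0.564  0.1773 0.114 ] [0.5626 0.1485 0.114 ] [0.5633 0.1629 0.114 ] [0.0013 0.0288 0.    ]
rim [0.5088 0.1644 0.057 ]
rim [0.6257 0.16   0.057 ]
{"dx": -5.2, "dy": -12.7, "dz": 8.9, "roll": -9.0}
{"dx": -3.2, "dy": -13.3, "dz": 8.9, "roll": -9.0}
{"dx": -1.0, "dy": -13.6, "dz": 8.9, "roll": -9.0}
{"dx": 1.1, "dy": -13.6, "dz": 8.9, "roll": -9.0}
{"dx": 3.2, "dy": -13.3, "dz": 8.9, "roll": -9.0}
{"dx": 5.3, "dy": -12.6, "dz": 8.9, "roll": -9.0}
{"dx": 7.2, "dy": -11.7, "dz": 8.9, "roll": -9.0}
{"dx": 8.9, "dy": -10.4, "dz": 8.9, "roll": -9.0}
{"dx": 10.4, "dy": -8.9, "dz": 8.9, "roll": -9.0}
{"dx": 11.7, "dy": -7.1, "dz": 8.9, "roll": -9.0}
--
```

Emit:
{"method": "apply_moves", "body": {"moves": [{"dx": -5.2,"dy": -12.7,"dz": 0,"roll": -9},{"dx": -3.2,"dy": -13.3,"dz": 0,"roll": -9},{"dx": -1,"dy": -13.6,"dz": 0,"roll": -9},{"dx": 1.1,"dy": -13.6,"dz": 0,"roll": -9},{"dx": 3.2,"dy": -13.3,"dz": 5,"roll": -9},{"dx": 5.3,"dy": -12.6,"dz": 12,"roll": -9},{"dx": 7.2,"dy": -11.7,"dz": 18,"roll": -9},{"dx": 8.9,"dy": -10.4,"dz": 18,"roll": -9},{"dx": 10.4,"dy": -8.9,"dz": 18,"roll": -9},{"dx": 11.7,"dy": -7,"dz": 18,"roll": -9},{"dx": 0,"dy": 0,"dz": 0,"roll": 0}], "hand": -0.1}}

```text
time_s: 7.85
tcp_pos: [0.5514, 0.1574, 0.2918]
orientation: [179.6, -0.6, -179.2]
force: [-0.4, 0.6, -0.3]
width: 0.0503
```

```bash
python3 -c "
from h import *
s,st=snap('wrist','w7');print(st['tcp_pos'],st['orientation'],st['time_s'],st['width'],st['force'],st['joint_positions'])
"
```

```text
[0.55140616 0.15744665 0.29180163] [ 179.56059662   -0.58170908 -179.16752585] 7.85 0.05029686584315626 [-0.38435503  0.62909046 -0.26834436] [  8.01461281  23.44383302  74.64570615   0.51315119  82.43297116
 -82.88552549]
```

View pics/w7.png

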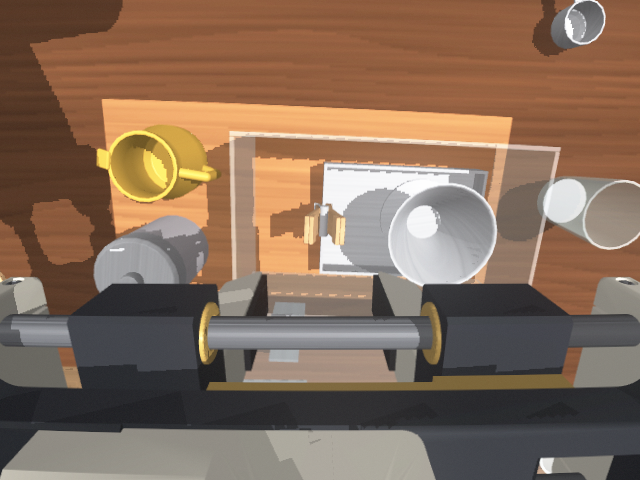

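```bash
python3 - <<'E'
from h import *
cv2.imwrite('pics/c9.png',cv2.resize(cv2.imread('pics/w7.png')[190:260,285:365],None,fx=8,fy=8,interpolation=2))
E
```

```text
(no output)
```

View pics/c9.png

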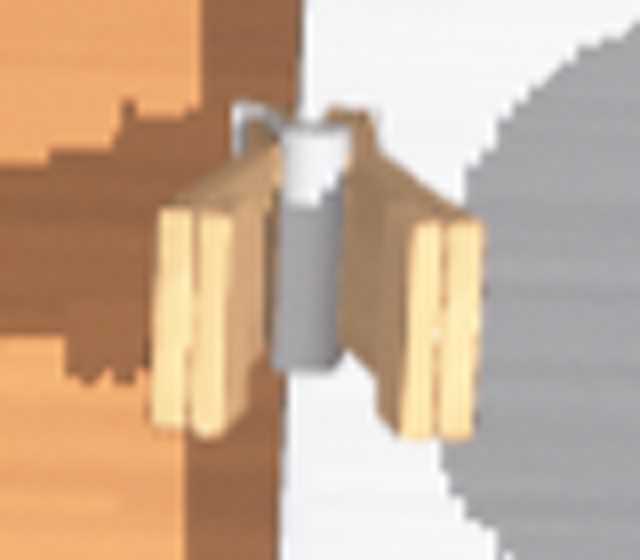

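```bash
python3 - <<'E'
from h import *
np.set_printoptions(precision=4,suppress=True)
m=pl('w7',(324.8,230.4),.114);l=pl('w7',(285+157/8,190+318/8),.114);r=pl('w7',(285+479/8,190+328/8),.114)
print(m,l,r,(l+r)/2,np.linalg.norm(l-r),np.degrees(np.arctan2(*(r-l)[1::-1])))
m=(l+r)/2*1000
plan([(m[0],m[1],220,178.),(m[0],m[1],112,178.)])
E
```

```text
[0.5627 0.164  0.114 ] [0.5623 0.1457 0.114 ] [0.563  0.1822 0.114 ] [0.5627 0.164  0.114 ] 0.03655146083975765 88.87097731948757
{"dx": -5.2, "dy": 3.1, "dz": 36.4, "roll": 1.4}
{"dx": -5.1, "dy": 3.2, "dz": 36.4, "roll": 1.4}
--
{"dx": 0.0, "dy": 0.0, "dz": 36.0, "roll": -0.0}
{"dx": 0.0, "dy": 0.0, "dz": 36.0, "roll": -0.0}
{"dx": 0.0, "dy": 0.0, "dz": 36.0, "roll": -0.0}
--
```

Emit:
{"method": "apply_moves", "body": {"moves": [{"dx": -5,"dy": 3,"dz": 36,"roll": 1.4},{"dx": -5,"dy": 3,"dz": 36,"roll": 1.4},{"dx": 0,"dy": 0,"dz": 36,"roll": 0},{"dx": 0,"dy": 0,"dz": 20,"roll": 0},{"dx": 0,"dy": 0,"dz": 0,"roll": 0}], "hand": -0.15}}

```text
time_s: 8.52
tcp_pos: [0.567, 0.1662, 0.1649]
orientation: [179.4, 0.1, 176.9]
force: [-0.0, 0.3, 0.2]
width: 0.0527
```

```bash
python3 -c "
from h import *
s,st=snap('side','s8');s,st=snap('wrist','w8');print(st['tcp_pos'],st['orientation'],st['time_s'],st['width'],st['force'])
cv2.imwrite('pics/c10.png',cv2.resize(cv2.imread('pics/s8.png')[100:280,220:400],None,fx=3.3,fy=3.3,interpolation=2))
"
```

```text
[0.56752681 0.16630648 0.16594052] [179.40602401   0.24503825 176.90864656] 8.575 0.05266645891198118 [0.56952821 0.02092557 0.04523354]
```

View pics/w8.png

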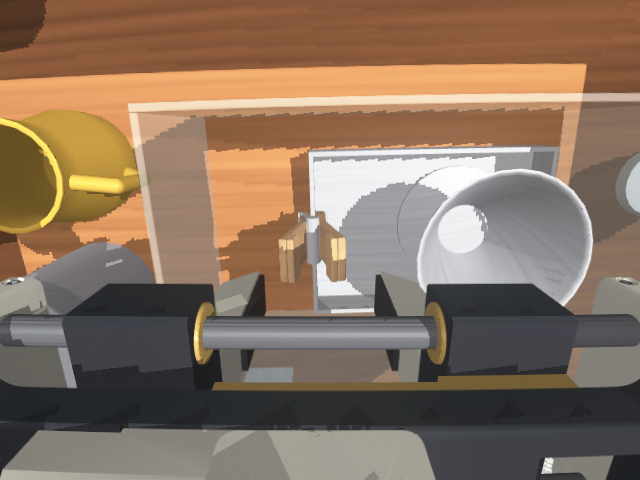

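View pics/c10.png

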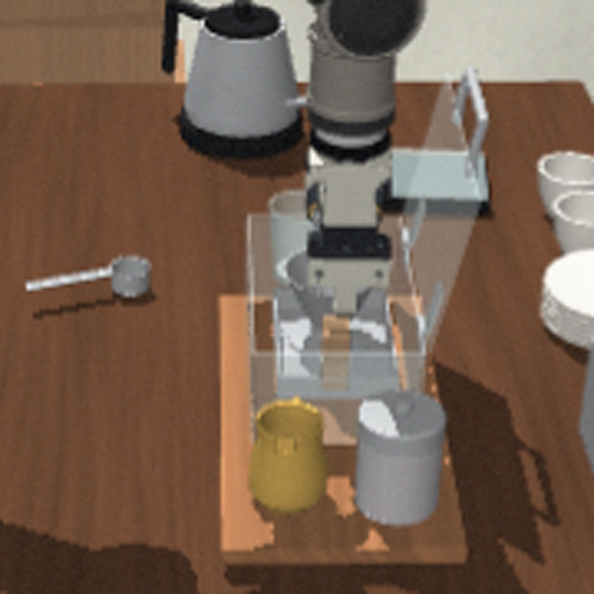

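```bash
python3 - <<'E'
from h import *
cv2.imwrite('pics/c11.png',cv2.resize(cv2.imread('pics/w8.png')[200:300,260:370],None,fx=6,fy=6,interpolation=2))
E
```

```text
(no output)
```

View pics/c11.png

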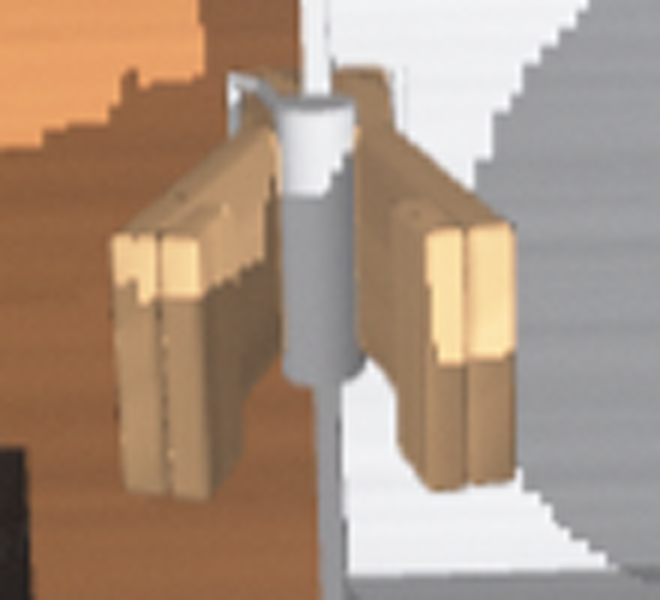

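```bash
python3 - <<'E'
from h import *
np.set_printoptions(precision=4,suppress=True)
f=lambda x,y:(260+x/6,200+y/6)
L=[pl('w8',f(113,238),.114),pl('w8',f(123,490),.114)];R=[pl('w8',f(514,228),.114),pl('w8',f(515,480),.114)]
print(L,R);m=(L[0]+L[1]+R[0]+R[1])/4;print(m,L[0]-L[1],R[0]-R[1])
m*=1000
plan([(m[0],m[1],109,177.9)])
E
```

```text
[array([0.5497, 0.1458, 0.114 ]), array([0.5747, 0.1446, 0.114 ])] [array([0.5509, 0.1824, 0.114 ]), array([0.5758, 0.1816, 0.114 ])]
[0.5628 0.1636 0.114 ] [-0.0249  0.0012  0.    ] [-0.0249  0.0007  0.    ]
{"dx": 2.5, "dy": -1.5, "dz": 28.9, "roll": -0.5}
{"dx": 2.5, "dy": -1.5, "dz": 28.9, "roll": -0.5}
--
```

Emit:
{"method": "apply_moves", "body": {"moves": [{"dx": 3,"dy": -1.5,"dz": 20,"roll": -0.5},{"dx": 2,"dy": -1.5,"dz": 18,"roll": -0.5},{"dx": 0,"dy": 0,"dz": 12,"roll": 0},{"dx": 0,"dy": 0,"dz": 5,"roll": 0},{"dx": 0,"dy": 0,"dz": 0,"roll": 0}]}}

```text
time_s: 9.25
tcp_pos: [0.5681, 0.1651, 0.1173]
orientation: [179.2, 1.1, 177.7]
force: [0.1, 0.3, -0.0]
width: 0.0529
```

```bash
python3 -c "
from h import *
s,st=snap('wrist','w9');print(st['tcp_pos'],st['orientation'],st['time_s'],st['width'],st['force'])
"
```

```text
[0.56813195 0.16508269 0.11732863] [179.24069643   1.12112809 177.74997333] 9.25 0.05290298651402226 [ 0.07086203  0.29904395 -0.04132012]
```

View pics/w9.png

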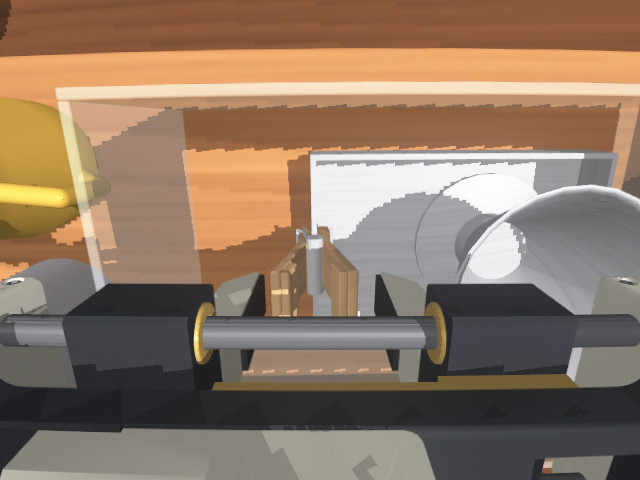

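Emit:
{"method": "apply_moves", "body": {"moves": [{"dx": 5,"dy": -1.7,"dz": 4,"roll": 0},{"dx": 2,"dy": 0,"dz": 4,"roll": 0},{"dx": 0,"dy": 0,"dz": 0,"roll": 0}]}}

```text
time_s: 9.68
tcp_pos: [0.5613, 0.1638, 0.1099]
orientation: [179.2, 1.2, 177.7]
force: [0.4, -0.2, 0.0]
width: 0.0527
```

```bash
python3 -c "
from h import *
s,st=snap('wrist','w10');print(st['tcp_pos'],st['orientation'],st['time_s'],st['width'],st['force'])
cv2.imwrite('pics/c12.png',cv2.resize(cv2.imread('pics/w10.png')[200:340,220:420],None,fx=4,fy=4,interpolation=2))
"
```

```text
[0.56125929 0.16379051 0.10986274] [179.21838951   1.23469274 177.74279356] 9.675 0.052743839172383025 [ 0.39260633 -0.1827378   0.02140876]
```

View pics/c12.png

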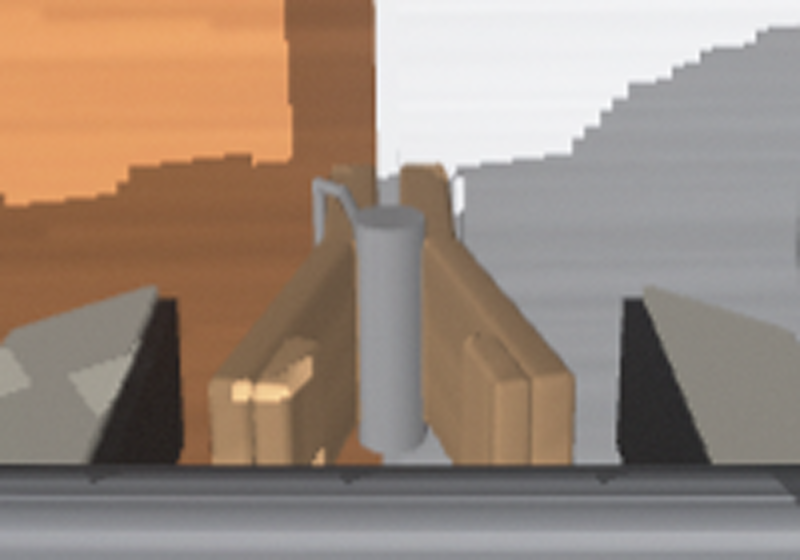

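Emit:
{"method": "apply_moves", "body": {"moves": [{"dx": 0,"dy": -0.7,"dz": 0,"roll": 0},{"dx": 0,"dy": 0,"dz": 0,"roll": 0},{"dx": 0,"dy": 0,"dz": 0,"roll": 0},{"dx": 0,"dy": 0,"dz": 0,"roll": 0}], "hand": 1}}

```text
time_s: 10.22
tcp_pos: [0.5617, 0.1631, 0.1102]
orientation: [179.2, 1.3, 177.7]
force: [0.5, 0.2, -0.1]
width: 0.017
```

```bash
python3 -c "
from h import *
s,st=snap('wrist','w11');print(st['tcp_pos'],st['orientation'],st['time_s'],st['width'],st['force'])
cv2.imwrite('pics/c13.png',cv2.resize(cv2.imread('pics/w11.png')[200:340,220:420],None,fx=4,fy=4,interpolation=2))
"
```

```text
[0.56169076 0.16306148 0.11022044] [179.21191603   1.28114534 177.73968237] 10.225 0.017016246978815004 [ 0.54970351  0.22644861 -0.06142925]
```

View pics/c13.png

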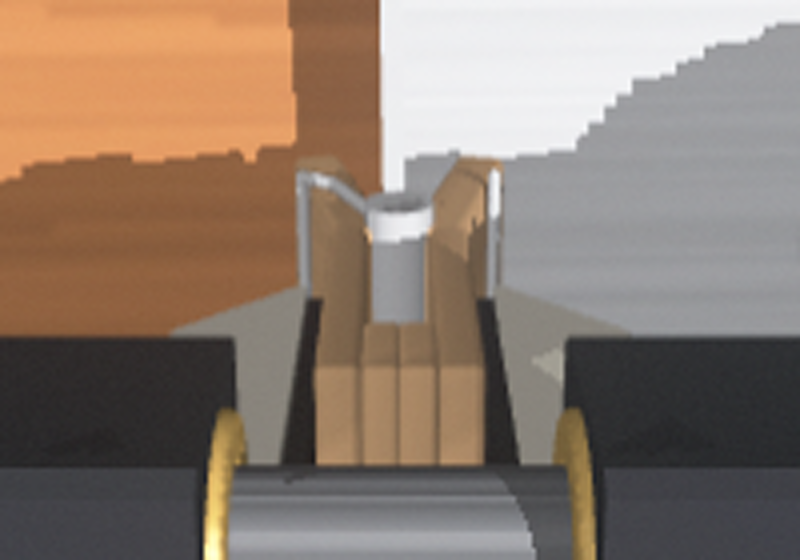

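Emit:
{"method": "apply_moves", "body": {"moves": [{"dx": 0,"dy": 0,"dz": -10,"roll": 0},{"dx": 0,"dy": 0,"dz": -20,"roll": 0},{"dx": 0,"dy": 0,"dz": -30,"roll": 0},{"dx": 0,"dy": 0,"dz": -35,"roll": 0},{"dx": 0,"dy": 0,"dz": -35,"roll": 0},{"dx": 0,"dy": 0,"dz": -15,"roll": 0}]}}

```text
time_s: 11.02
tcp_pos: [0.5577, 0.1611, 0.2619]
orientation: [179.2, 1.2, 177.7]
force: [1.0, 0.6, -0.9]
width: 0.0169
```

```bash
python3 -c "
from h import *
s,st=snap('side','s12');s,st=snap('wrist','w12');print(st['tcp_pos'],st['orientation'],st['time_s'],st['width'],st['force'],st['joint_positions'])
cv2.imwrite('pics/c14.png',cv2.resize(cv2.imread('pics/s12.png')[100:280,220:400],None,fx=3.3,fy=3.3,interpolation=2))
plan([(520,0,245,135),(490,-180,245,85),(502,-339,230,67)],turn=10.2)
"
```

```text
[0.55821939 0.16114276 0.26344922] [179.19490873   1.37698079 177.74431351] 11.075 0.016716945597915082 [0.44910109 0.63561275 1.4478451 ] [  8.26830947  24.08943061  78.09955374   0.55586818  76.31080052
 -79.61015787]
{"dx": 6.3, "dy": -32.5, "dz": 3.3, "roll": 8.5}
{"dx": 1.4, "dy": -33.1, "dz": 3.3, "roll": 8.5}
{"dx": -3.5, "dy": -32.9, "dz": 3.3, "roll": 8.5}
{"dx": -8.4, "dy": -32.0, "dz": 3.3, "roll": 8.5}
{"dx": -13.0, "dy": -30.4, "dz": 3.3, "roll": 8.5}
--
{"dx": -21.2, "dy": -29.7, "dz": -0.0, "roll": 10.0}
{"dx": -26.0, "dy": -25.6, "dz": -0.0, "roll": 10.0}
{"dx": -30.1, "dy": -20.7, "dz": -0.0, "roll": 10.0}
{"dx": -33.2, "dy": -15.1, "dz": -0.0, "roll": 10.0}
{"dx": -35.3, "dy": -9.1, "dz": -0.0, "roll": 10.0}
--
{"dx": -39.3, "dy": 6.5, "dz": 3.8, "roll": 4.5}
{"dx": -38.7, "dy": 9.5, "dz": 3.8, "roll": 4.5}
{"dx": -37.8, "dy": 12.5, "dz": 3.8, "roll": 4.5}
{"dx": -36.7, "dy": 15.5, "dz": 3.8, "roll": 4.5}
--
```

View pics/w12.png

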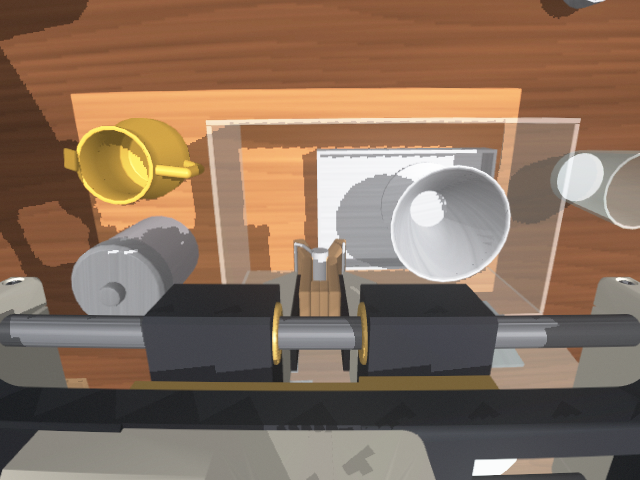

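View pics/c14.png

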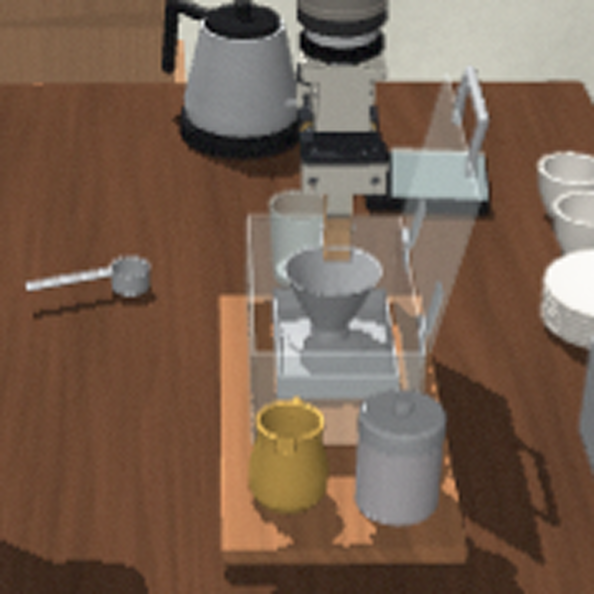

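Emit:
{"method": "apply_moves", "body": {"moves": [{"dx": 6.5,"dy": -32.5,"dz": 2,"roll": 8.5},{"dx": 1.5,"dy": -33,"dz": 2,"roll": 8.5},{"dx": -3.5,"dy": -33,"dz": 2,"roll": 8.5},{"dx": -8.5,"dy": -32,"dz": 2,"roll": 8.5},{"dx": -13,"dy": -30.5,"dz": 2,"roll": 8.5},{"dx": -21,"dy": -29.5,"dz": 0,"roll": 10},{"dx": -26,"dy": -25.5,"dz": 0,"roll": 10},{"dx": -30,"dy": -20.5,"dz": 0,"roll": 10},{"dx": -33,"dy": -15,"dz": 0,"roll": 10},{"dx": -35.5,"dy": -9,"dz": 0,"roll": 10},{"dx": 0,"dy": 0,"dz": 0,"roll": 0}]}}

```text
time_s: 12.5
tcp_pos: [0.4774, -0.1869, 0.2371]
orientation: [179.5, -1.0, 82.3]
force: [0.1, 1.1, -0.9]
width: 0.0174
```

```bash
python3 -c "
from h import *
st=ctrl.read_state();print(st['tcp_pos'],st['orientation'],st['width'],st['force'],st['joint_positions'])
plan([(503,-333,242,67)])
"
```

```text
[ 0.47741658 -0.18690461  0.23714436] [179.4904056   -1.02006456  82.2842485 ] 0.017412746373148 [ 0.0504266   1.08535593 -0.93939784] [-30.61493376  18.74276141  90.51377759   1.2059031   70.67486417
 -23.29304533]
{"dx": -47.1, "dy": 15.0, "dz": -1.6, "roll": 5.1}
{"dx": -45.6, "dy": 19.1, "dz": -1.6, "roll": 5.1}
{"dx": -43.7, "dy": 23.1, "dz": -1.6, "roll": 5.1}
--
```

Emit:
{"method": "apply_moves", "body": {"moves": [{"dx": -47,"dy": 14,"dz": -3,"roll": 5.1},{"dx": -46,"dy": 17,"dz": -3,"roll": 5.1},{"dx": -45,"dy": 20,"dz": -3,"roll": 5.1},{"dx": 0,"dy": 0,"dz": 0,"roll": 0}]}}

```text
time_s: 13.0
tcp_pos: [0.4973, -0.3328, 0.2414]
orientation: [-180.0, -1.3, 67.1]
force: [0.2, 1.1, -0.6]
width: 0.0169
```

```bash
python3 -c "
from h import *
s,st=snap('side','s13');s,st=snap('scene','sc13');s,st=snap('wrist','w13');print(st['tcp_pos'],st['orientation'],st['width'],st['force'],st['joint_positions'])
cv2.imwrite('pics/c15.png',np.hstack([cv2.resize(cv2.imread('pics/s13.png')[230:360,250:380],(390,390),interpolation=2),cv2.resize(cv2.imread('pics/sc13.png')[130:260,185:315],(390,390),interpolation=2)]))
"
```

```text
[ 0.49726201 -0.32990178  0.24165825] [-179.91970995   -1.37529506   67.28288468] 0.016523865833607574 [-0.44775492  0.05784181 -0.68555699] [-41.55600422  27.69200283  75.74953204   1.30880433  77.08189895
 -19.13828574]
```

View pics/w13.png

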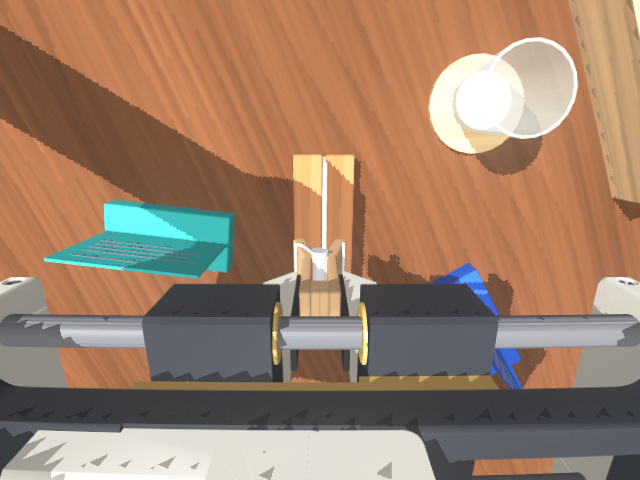

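View pics/c15.png

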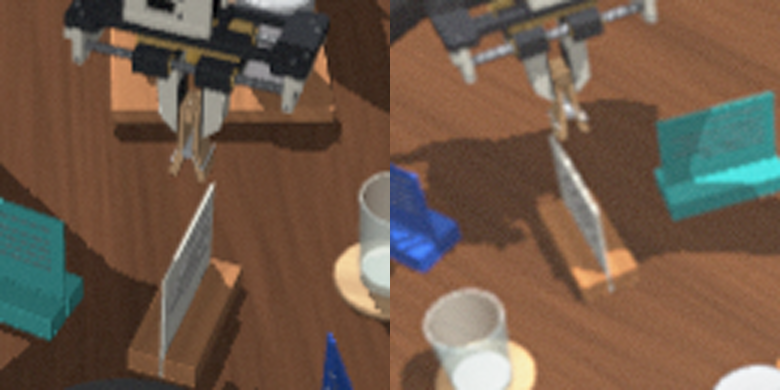

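```bash
python3 - <<'E'
from h import *
cv2.imwrite('pics/c16.png',cv2.resize(cv2.imread('pics/w13.png')[145:325,260:380],None,fx=5,fy=3.3,interpolation=2))
E
```

```text
(no output)
```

View pics/c16.png

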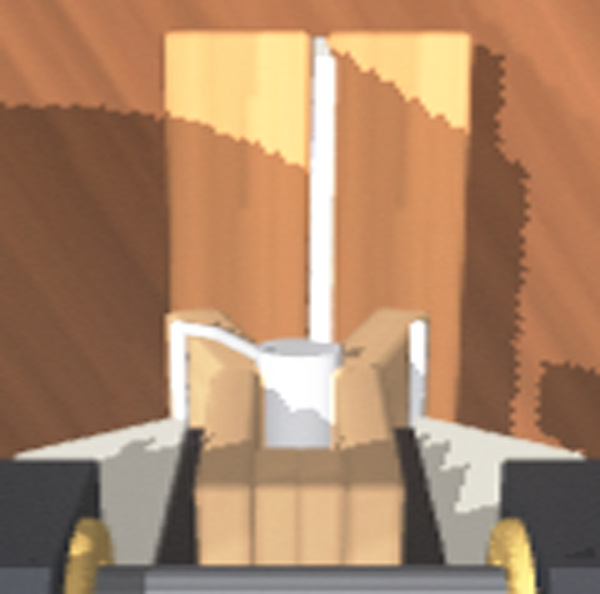

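```bash
python3 - <<'E'
from h import *
np.set_printoptions(precision=4,suppress=True)
st=np.load('pics/w13.npy',allow_pickle=True).item()['st']
a=pl('w13',(324.4,156.5),.112);b=pl('w13',(324.5,245),.112)
e=(a-b)/np.linalg.norm(a-b);n=np.array([np.sin(np.radians(66.8)),-np.cos(np.radians(66.8)),0]);t=np.array([np.cos(np.radians(66.8)),np.sin(np.radians(66.8)),0])
print(a,b,np.degrees(np.arctan2(e[1],e[0])))
print('card n',a@n*1e3,b@n*1e3,np.array([.4975,-.337,0])@n*1e3,'t', a@t*1e3,np.array([.4975,-.337,0])@t*1e3)
print('tcp',st['tcp_pos']@n*1e3,st['tcp_pos']@t*1e3)
for z in(.170,.177,.184):
  for u in (293.6,308,317.5,329,340.4): print(z,u,pl('w13',(u,239.5),z)@n*1e3,pl('w13',(u,239.5),z)@t*1e3)
from scipy.spatial.transform import Rotation as Ro
print(Ro.from_euler('xyz',st['orientation'],degrees=True).as_matrix())
# static cams: jaws
E
```

```text
[ 0.5239 -0.2759  0.112 ] [ 0.4982 -0.3381  0.112 ] 67.5422634616056
card n 590.2199776974895 591.0925297411128 590.0282548116297 t -47.16061931990114 -113.76250930751576
tcp 587.0132216415385 -107.33204221877408
0.17 293.6 571.4092651631886 -93.9672794097256
0.17 308 580.1369843184428 -93.89049215453224
0.17 317.5 585.892985025656 -93.84007227225044
0.17 329 592.8602310123462 -93.77927837377007
0.17 340.4 599.7677318283829 -93.71926092386579
0.177 293.6 571.9252121181445 -91.99808965725614
0.177 308 580.3615060334585 -91.92386638743756
0.177 317.5 585.9253094601041 -91.87513006371559
0.177 329 592.6599137568778 -91.81636612015662
0.177 340.4 599.3367678200926 -91.7583526989599
0.184 293.6 572.4411590731006 -90.02889990478668
0.184 308 580.586027748474 -89.95724062034289
0.184 317.5 585.9576338945523 -89.91018785518074
0.184 329 592.4595965014096 -89.85345386654308
0.184 340.4 598.9058038118023 -89.79744447405398
[[ 0.3861  0.9224  0.008 ]
 [ 0.9222 -0.3862  0.0227]
 [ 0.024  -0.0014 -0.9997]]
```

Emit:
{"method": "apply_moves", "body": {"moves": [{"dx": -2.5,"dy": 2.5,"dz": 10,"roll": 0},{"dx": -2.5,"dy": 2,"dz": 18,"roll": 0},{"dx": 0,"dy": 0,"dz": 15,"roll": 0},{"dx": 0,"dy": 0,"dz": 0,"roll": 0},{"dx": 0,"dy": 0,"dz": 0,"roll": 0}]}}

```text
time_s: 13.78
tcp_pos: [0.5008, -0.33, 0.1969]
orientation: [-179.9, -1.4, 67.8]
force: [-0.0, 0.5, -0.5]
width: 0.017
```

```bash
python3 -c "
from h import *
s,st=snap('wrist','w14');print(st['tcp_pos'],st['orientation'],st['width'],st['force']);s,st=snap('side','s14');s,st=snap('scene','sc14');print(st['tcp_pos'],st['joint_vel'])
cv2.imwrite('pics/c17.png',np.hstack([cv2.resize(cv2.imread('pics/s14.png')[250:350,260:360],(400,400),interpolation=2),cv2.resize(cv2.imread('pics/sc14.png')[140:240,200:300],(400,400),interpolation=2)]))
cv2.imwrite('pics/c18.png',cv2.resize(cv2.imread('pics/w14.png')[125:325,260:380],None,fx=5,fy=3,interpolation=2))
"
```

```text
[ 0.5008075  -0.33001736  0.19693084] [-179.89898831   -1.41352037   67.77412942] 0.017015711607889932 [-0.02200411  0.50925984 -0.52463288]
[ 0.50076496 -0.33017373  0.19703418] [-0.17449752 -0.07727364 -0.23031413 -0.04536625 -0.03166762 -0.04133502]
```

View pics/c17.png

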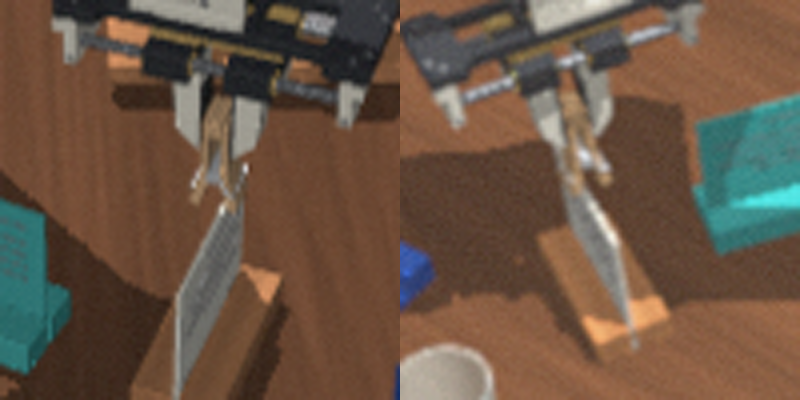

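View pics/c18.png

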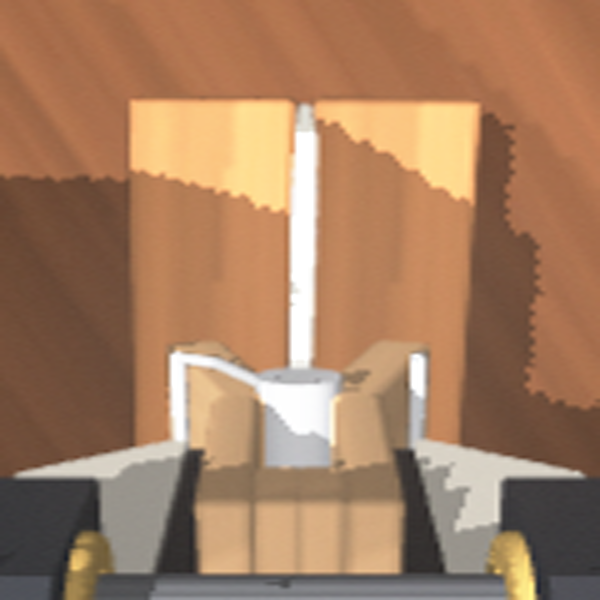

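```bash
python3 - <<'E'
from h import *
np.set_printoptions(precision=1,suppress=True)
n=np.array([np.sin(np.radians(66.8)),-np.cos(np.radians(66.8)),0]);t=np.array([n[1]*-1,n[0],0])
for nm,p,q in (('near',(308.75,300),(250.75,185)),('far',(318,302),(243,187.5))):
  x,r=tri(('side0',p),('sc14',q));print(nm,x*1e3,x@n*1e3,x@t*1e3,np.array(r)*1e3)
for e in ((254.5,200.5),(320.9,291.6)),((239.1,175.5),(304.8,324.1)):
  x,r=tri(('scene0',e[0]),('side0',e[1]));print('card',x@n*1e3,x@t*1e3)
st=np.load('pics/w14.npy',allow_pickle=True).item()['st']
print('tcp',st['tcp_pos']@n*1e3,st['tcp_pos']@t*1e3)
for p in((305/5+260,125+105/3),(302.5/5+260,125+360/3)):
  x=pl('w14',p,.112);print('w card',x@n*1e3,x@t*1e3)
for u in(170,240,343,402):
  x=pl('w14',(260+u/5,125+348/3),.132);print('w jaw',x@n*1e3,x@t*1e3)
E
```

```text
near [ 488.1 -323.3  121.6] 575.9964011720326 -104.917177202257 [1.6 1.6]
far [ 510.3 -332.6  122.7] 600.0468848317303 -104.67928566830105 [1.5 1.5]
card 588.762820573141 -51.05530650068663
card 589.6898627393459 -175.0468580152047
tcp 590.3175407057447 -106.04155878100644
w card 590.372487971007 -45.89472907604087
w card 591.022726708241 -99.89470560971237
w jaw 575.2916491227935 -91.7897495637984
w jaw 583.5134815188094 -91.6458302533996
w jaw 595.6065445601196 -91.43500365966499
w jaw 602.5339831870681 -91.31469247434389
```

```bash
python3 - <<'E'
from h import *
np.set_printoptions(precision=1,suppress=True)
n=np.array([np.sin(np.radians(66.8)),-np.cos(np.radians(66.8)),0]);t=np.array([n[1]*-1,n[0],0])
a=cv2.imread('pics/s14.png')[270:330,290:350];b=cv2.imread('pics/sc14.png')[160:220,220:280]
A=cv2.resize(a,None,fx=10,fy=10,interpolation=2);B=cv2.resize(b,None,fx=10,fy=10,interpolation=2)
for z,c in((.132,(0,0,255)),(.122,(0,255,0))):
  for nn in(.576,.600):
    X=nn*n-.105*t+np.array([0,0,z])
    p=(proj('s14',X)-[290,270]+.5)*10;cv2.circle(A,tuple(int(v) for v in p),5,c,-1)
    p=(proj('sc14',X)-[220,160]+.5)*10;cv2.circle(B,tuple(int(v) for v in p),5,c,-1)
cv2.imwrite('pics/c19.png',cv2.resize(np.hstack([A,B]),(800,400)))
E
```

```text
(no output)
```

View pics/c19.png

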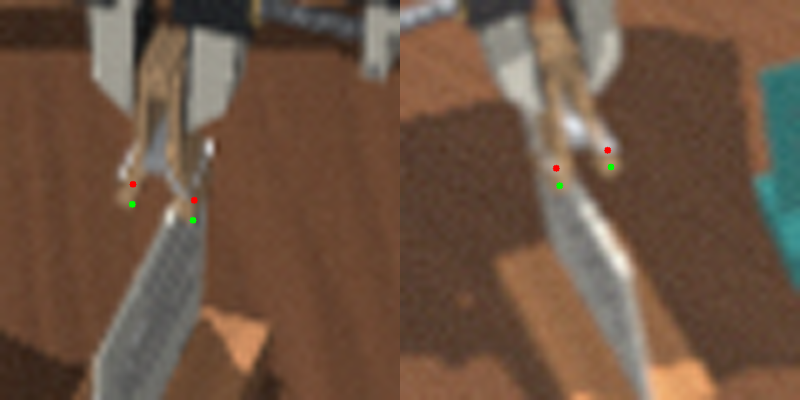

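Emit:
{"method": "apply_moves", "body": {"moves": [{"dx": -4,"dy": 1.4,"dz": 0,"roll": 0},{"dx": -2.5,"dy": 0,"dz": 2,"roll": 0},{"dx": 0,"dy": 0,"dz": 8,"roll": 0},{"dx": 0,"dy": 0,"dz": 8,"roll": 0},{"dx": 0,"dy": 0,"dz": 6,"roll": 0},{"dx": 0,"dy": 0,"dz": 0,"roll": 0}]}}

```text
time_s: 14.68
tcp_pos: [0.4996, -0.3371, 0.1714]
orientation: [-179.9, -1.4, 67.7]
force: [0.1, -0.8, -0.6]
width: 0.0171
```

```bash
cat > look.py <<'E'
from h import *
import sys
k=sys.argv[1]
s,st=snap('wrist','w'+k);print(st['time_s'],st['tcp_pos'],st['orientation'],st['width'],st['force'])
s,_=snap('side','s'+k);s,_=snap('scene','sc'+k)
cv2.imwrite('pics/m%s.png'%k,np.hstack([cv2.resize(cv2.imread('pics/s%s.png'%k)[275:335,285:345],(400,400),interpolation=2),cv2.resize(cv2.imread('pics/sc%s.png'%k)[155:215,215:275],(400,400),interpolation=2)]))
cv2.imwrite('pics/n%s.png'%k,cv2.resize(cv2.imread('pics/w%s.png'%k)[105:325,260:380],None,fx=5,fy=2.7,interpolation=2))
n=np.array([np.sin(np.radians(66.8)),-np.cos(np.radians(66.8)),0]);t=np.array([n[1]*-1,n[0],0])
print('tcp n,t',st['tcp_pos']@n*1e3,st['tcp_pos']@t*1e3)
E
python3 look.py 15
```

```text
14.675 [ 0.49959035 -0.33705341  0.17141694] [-179.94046296   -1.39510674   67.72345079] 0.017090910963958286 [ 0.12618578 -0.81063094 -0.61277783]
tcp n,t 591.9706055473562 -112.98812344890365
```

View pics/m15.png

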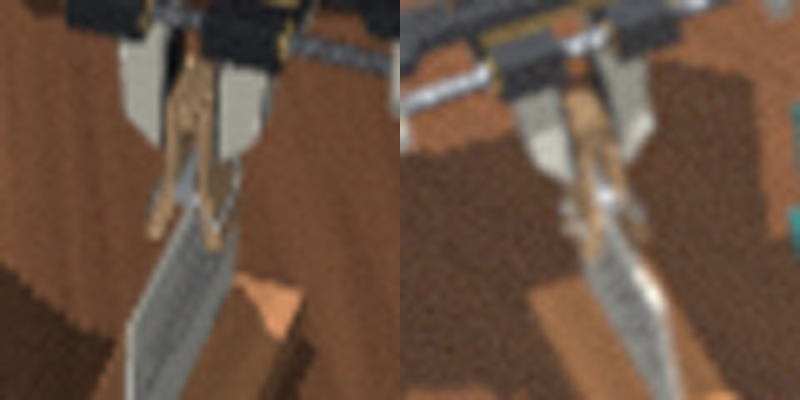

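View pics/n15.png

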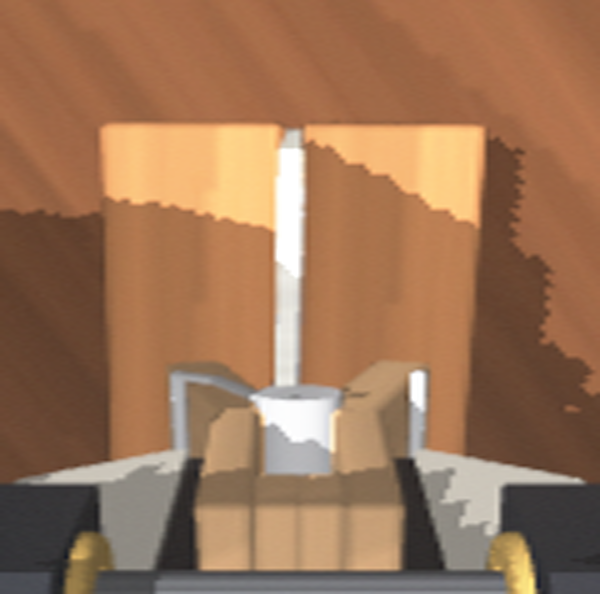

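```bash
python3 - <<'E'
from h import *
np.set_printoptions(precision=1,suppress=True)
n=np.array([np.sin(np.radians(66.8)),-np.cos(np.radians(66.8)),0]);t=np.array([n[1]*-1,n[0],0])
for nm,p,q in (('near',(308.2,310.1),(251.3,189.8)),('far',(317.2,312),(243.5,193.2))):
  x,r=tri(('s15',p),('sc15',q));print(nm,x*1e3,x@n*1e3,x@t*1e3,np.array(r)*1e3)
# plane test: far jaw tip in each view intersect plane n=597ish (inner tip), near at 582
for nm,f,p,nn in(('near s','s15',(308.2,310.1),.580),('near sc','sc15',(251.3,189.8),.580),('far s','s15',(317.2,312),.602),('far sc','sc15',(243.5,193.2),.602)):
  c,d=ray(f,p);k=(nn-c@n)/(d@n);x=c+k*d;print(nm,x@t*1e3,x[2]*1e3)
# card top edge ends on current pics
E
```

```text
near [ 485.6 -330.6   95.2] 576.5523836052973 -112.56267231065526 [0.1 0.1]
far [ 508.6 -338.6   94.8] 600.887278178144 -110.89025854348805 [1.2 1.2]
near s -123.40298134583351 105.85841784089878
near sc -99.05556453313427 107.94851346583656
far s -118.59482775886082 102.66629572669738
far sc -111.24241889211065 94.11557709852059
```

```bash
python3 - <<'E'
from h import *
d=np.load('pics/w15.npy',allow_pickle=True).item()['s']
K=np.array([[d['fx'],0,d['cx']],[0,d['fy'],d['cy']],[0,0,1]]);H=np.array(d['hand_eye'])
def rt(p):
    u=cv2.undistortPoints(np.array([[p]],float),K,np.array(d['dist_coeffs']))[0,0];return H[:3,3],H[:3,:3]@np.array([u[0],u[1],1])
for v in(288.5,290.2,292):
  c,r=rt((320,v))
  for X in(.010,.012,.014): k=(X-c[0])/r[0];print(v,X,(c+k*r)*1e3, 'width px/mm',k)
l=rt((260+196/5,105+505/2.7));rr=rt((260+403/5,105+505/2.7));print('depth from width 17.2:',[ (c+ r*0.0172/(rr[1][1]-l[1][1]))*1e3 for c,r in(l,rr)])
for v in (105+365/2.7,):
  c,r=rt((318,v))
  for X in(.012,): k=(X-c[0])/r[0];print('jaw top px',(c+k*r)*1e3)
E
```

```text
288.5 0.01 [10.          0.51157207  5.7813414 ] width px/mm 0.15464155629148307
288.5 0.012 [12.          0.50421553  1.45423601] width px/mm 0.1499287732796574
288.5 0.014 [14.          0.49685899 -2.87286938] width px/mm 0.1452159902678317
290.2 0.01 [10.          0.50894024  4.07135886] width px/mm 0.1529991402235629
290.2 0.012 [12.          0.5016639  -0.20363391] width px/mm 0.14833641070789222
290.2 0.014 [14.          0.49438757 -4.47862668] width px/mm 0.14367368119222157
292 0.01 [10.          0.50621368  2.29965014] width px/mm 0.15129743696918277
292 0.012 [12.          0.49902044 -1.92134887] width px/mm 0.1466865677579525
292 0.014 [14.          0.4918272  -6.14234788] width px/mm 0.14207569854672222
depth from width 17.2: [array([10.92060727, -8.13866284,  0.31848402]), array([10.92121293,  9.06133716,  0.30931677])]
jaw top px [12.         -0.59037463 69.82541541]
```

Emit:
{"method": "apply_moves", "body": {"moves": [{"dx": 0,"dy": 0,"dz": 3.5,"roll": 0},{"dx": 0,"dy": 0,"dz": 0,"roll": 0},{"dx": 0,"dy": 0,"dz": 0,"roll": 0}]}}

```text
time_s: 15.2
tcp_pos: [0.5003, -0.3374, 0.1693]
orientation: [179.9, -1.3, 67.7]
force: [0.6, 0.1, -0.3]
width: 0.017
```

```bash
python3 look.py 16
```

```text
15.2 [ 0.50025455 -0.33741826  0.16925272] [179.9017527   -1.34201476  67.73202885] 0.01704519199233653 [ 0.64752583  0.08051294 -0.29837361]
tcp n,t 592.7248307042735 -113.06181186965121
```

View pics/m16.png

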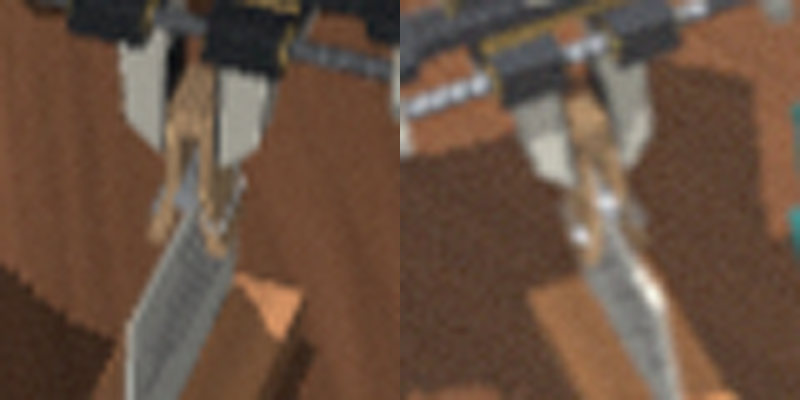

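View pics/n16.png

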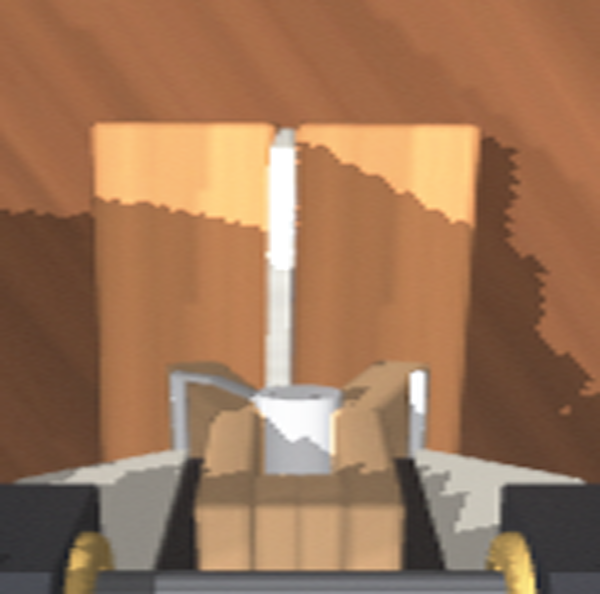

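View pics/s16.png

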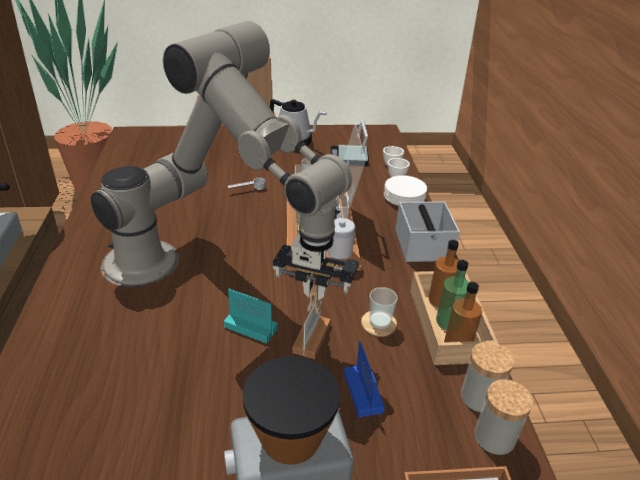

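Emit:
{"method": "apply_moves", "body": {"moves": [{"dx": 0,"dy": -1.2,"dz": 3.5,"roll": 0},{"dx": 0,"dy": 0,"dz": 0,"roll": 0},{"dx": 0,"dy": 0,"dz": 0,"roll": 0},{"dx": 0,"dy": 0,"dz": 0,"roll": 0}]}}

```text
time_s: 15.85
tcp_pos: [0.499, -0.3368, 0.1654]
orientation: [179.9, -1.3, 67.7]
force: [-0.1, 0.7, -0.1]
width: 0.0171
```

```bash
python3 look.py 17
```

```text
15.85 [ 0.49898935 -0.33680843  0.16543949] [179.91655326  -1.34344811  67.72984293] 0.017074440429139612 [-0.14528771  0.70650274 -0.11266091]
tcp n,t 591.3217065458473 -112.99971290316576
```

View pics/m17.png

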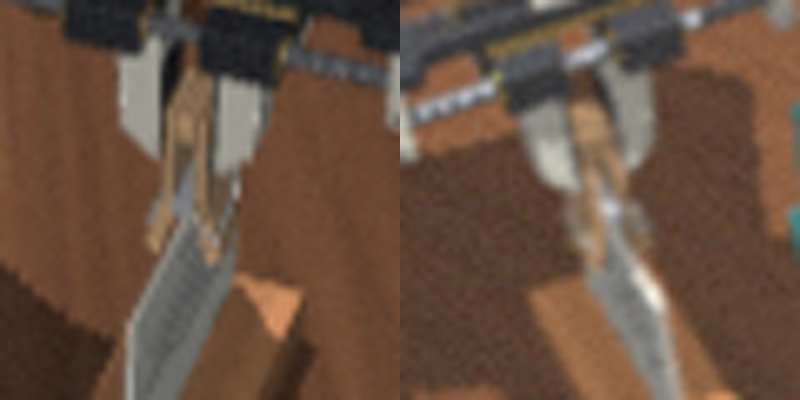

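View pics/n17.png

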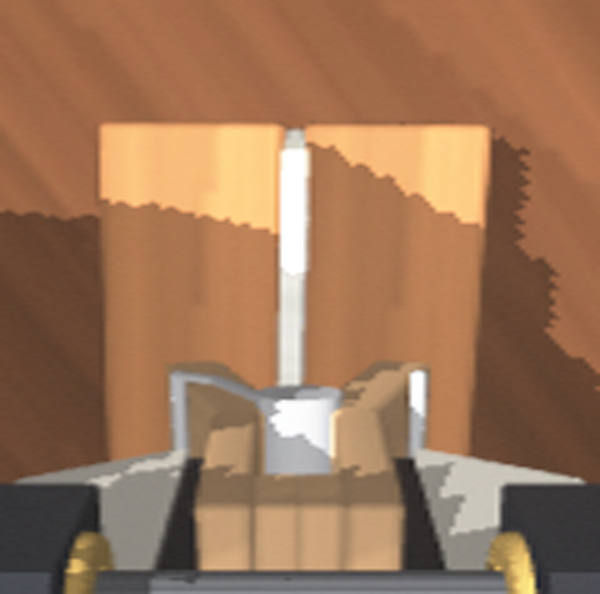

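View pics/sc17.png

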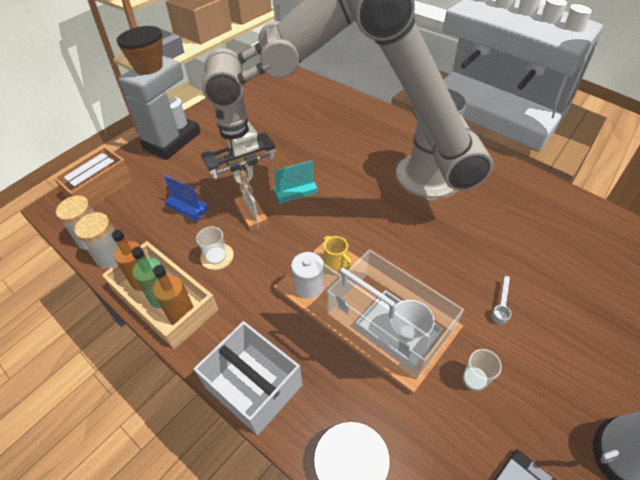

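```bash
python3 -c "
from cell import ctrl
st=ctrl.read_state();print(st['time_s'],st['tcp_pos'],st['width'],st['force'],st['joint_vel'])
print(ctrl.sign_off())"
```

```text
16.0 [ 0.49903496 -0.33683384  0.16549962] 0.01693644439390602 [ 0.35467219  0.625924   -0.9071673 ] [ 0.04336843  0.07031728 -0.06197182  0.10644868  0.002654   -0.02868006]
the job is handed in; nothing more can be done
None
```

I opened the flap onto its stop and took the clip off the tray rim by squeezing its tails. I then handed the job in at 16.0 s, with the clip held fully squeezed over the middle of the brew card. `sign_off` reports no verdict, so everything below is from my own readings.

- **Flap and other things:** The last scene picture shows the flap still leaning back and everything else standing where it was.
- **Clip opening:** The fingers are 17 mm apart, which matches the clip being fully open.
- **Jaws and card:** There is one jaw on each side of the card, and it is centred between them to within about 1 mm. The wrist force is under 1.5 N, so nothing is pressing.
- **Depth over the card (checks disagreed):** The jaws are about 12 to 16 mm down.
    - The wrist view gives about 15 to 16 mm.
    - The nominal grasp height gives about 12 mm.
    - An earlier two-camera check, taken 6 mm higher, read about 14 mm, so it suggests a little deeper.
- **Position along the card's edge (checks disagreed):** The two estimates of the card's middle differ by about 4 mm. I placed the clip close to the one from the two fixed cameras.

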